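# Find the sample pot whose port takes the pin gauge

### The job

One of the three sample pots on the cork board has a lid port that takes the pin gauge all the way in; the other two are choked inside. Take the gauge from its stand and try it gently in the ports of the pots where they stand, without forcing it, until it goes fully home in one, flange flat on the lid; leave the gauge standing in that port and set that pot, gauge and all, upright into the square seat of the wooden carrier. Leave the choked pots standing where they are and do not disturb the torch, the notebook or the red-capped jar.

Things in the scene. Friction and masses are not known exactly. Their poses are not given: they have to be found in the camera images.
- gauge: metal pin gauge, 120 g, upright in the stand at first; origin at the pin tip, z up to the handle. Pin 14 mm diameter, 24 mm long (lowest 4 mm tapers to 9 mm), flange 30 mm diameter at 24 to 28 mm, round handle 22 mm diameter at 28 to 62 mm. Fully home its origin is 20 mm above the pot's; in a choked port it stops about 7 mm higher. Pressing a pot down with more than about 12 N is forcing it
- stand: fixed wooden block 70 x 70 x 34 mm with a blind hole 17 mm wide in the middle of its top, in which the gauge stands with its flange on the block (gauge origin 10 mm above the table); origin at the centre of its underside
- pot_a: one of three sample pots that look alike: white, round, ribbed blue lid 58 mm across, 44 mm tall, 160 g, loose on the board; origin at the centre of its underside, z up. Straight down the middle of the lid runs a port, 15 mm bore. In one pot it is clear to 30 mm deep; in the other two a black sleeve narrows it to 10 mm from 16 mm below the lid's top. Which is which changes every time
- pot_b: one of three sample pots that look alike: white, round, ribbed blue lid 58 mm across, 44 mm tall, 160 g, loose on the board; origin at the centre of its underside, z up. Straight down the middle of the lid runs a port, 15 mm bore. In one pot it is clear to 30 mm deep; in the other two a black sleeve narrows it to 10 mm from 16 mm below the lid's top. Which is which changes every time
- pot_c: one of three sample pots that look alike: white, round, ribbed blue lid 58 mm across, 44 mm tall, 160 g, loose on the board; origin at the centre of its underside, z up. Straight down the middle of the lid runs a port, 15 mm bore. In one pot it is clear to 30 mm deep; in the other two a black sleeve narrows it to 10 mm from 16 mm below the lid's top. Which is which changes every time
- carrier: fixed square wooden carrier 100 x 100 mm, with a dark rim 10 mm high and 18 mm wide round a square seat 64 x 64 mm whose floor is 4 mm above the table; origin at the centre of its underside, sides along its x and y
- seat (a point): centre of the carrier's seat, on its floor, 4 mm above the table; the pot's underside goes here
- board: cork work board 260 x 420 mm, 8 mm thick, on a soft foam pad fixed to the table; sides along its x and y; origin at the centre of its underside. Its top, on which the pots stand, is 18 mm above the table (within 1 mm) and sinks level, about 1 mm for each 2 N pressed on it, 8 mm at most
- torch: bystander: torch lying on the table, red barrel and black head, 150 mm long, 36 mm thick; origin on the table under its middle, x towards the head
- notebook: bystander: spiral notebook lying flat, 108 x 153 x 13 mm; origin at the centre of its underside
- jar: bystander: white jar with a red cap, 60 mm diameter, 75 mm tall, upright; origin at the centre of its underside

How it is judged:
By the outcome, as a careful person would: the job done as asked, in the order asked, and still so for the second after the job is handed in, with the robot touching nothing.
It also fails if it takes over 67 s, if anything falls off the work surface, if the arm or the gripper's body presses on something with over 40 N, if the wrist force passes 120 N, or if a joint passes its speed limit or range.

### The arm

A 7-joint arm with a two-finger parallel gripper is mounted at the origin on the work surface. World frame = base frame: x ahead of the robot, y to its left, z up, the work surface at z = 0. Lengths are in m, angles in rad, forces in N, time in s.
With the tool pointing down it reaches from about 0.425 to 0.95 m from the base axis. Payload 4.7 kg.
Tool frame: the origin (TCP) lies between the finger pads; the fingertips stand 22 mm ahead of it and the grasp point (between the pads) lies 3 mm ahead of it; z points along the fingers, y is the direction in which the jaws open and shut (so a half turn about z gives the same grasp; the last joint's range is limited). The gripper opens to 87 mm and grips with 3 to 60 N. Pads are 19 mm wide; open, the fingers measure 117 mm over their backs; the gripper's body (75 mm by 190 mm) begins 51 mm behind the grasp point.
Start: joints at [-1.212, 0.469, -0.049, 1.532, 0.024, 1.141, -0.082], TCP at [0.255, 0.625, 0.218] pointing down, gripper open.
Joint ranges: [-2.59, 2.59], [-0.33, 1.99], [-1.39, 1.29], [0.1, 2.45], [-1.04, 4.18], [0.21, 1.99], [-2.66, 2.66]. Speed limits (rad/s): [2.57, 2.57, 3.14, 3.14, 3.14, 3.14, 3.14].

### API

Orientations are given as a unit quaternion [w, x, y, z].
In Python, from bench import manip gives the robot as it stands.
- The arm moves only by the tool send_rows, never from a script. Its argument "series" is a list of rows, each an object with "delta_pos": the shift along the tool's x, y, z in m, a list of three; "angular": the turn, a rotation vector about the tool's x, y, z in rad, a list of three; "fingers": the opening, from 0 (shut) to 1 (fully open). In form: [{"delta_pos": [x, y, z], "angular": [rx, ry, rz], "fingers": fingers}, ...]. A call has 1 to 12 rows; each row is the pose to reach, as a shift and turn from the pose commanded when the call began, along the tool's axes at that moment; what a row does not reach only later rows make up. A row lasts 1/12 s, in which the tool goes at most 41.7 mm and 7.16 degrees, less where a joint would pass 70% of its speed; a pose out of reach is approached as far as the arm can. A call with a gripper value outside its range is refused whole. The fingers move at their own pace and stop on an object; the grip force is fixed at half the most. Time passes only in rows, so rows that repeat a pose let the fingers close. It gives the time, the measured TCP pose, the force and the opening at its end, in the units of the state.
- manip.get_obs(): the state, without advancing time (a new reading comes with each control period).
- manip.get_image(name): name is "scene" or "top"; returns the picture (480x640x3 uint8, red, green, blue); there is no depth.
- manip.camera_params(name): a dict with "fovy" (degrees; the focal length in pixels is half the picture's height over the tangent of half this angle, whatever the lens; pixels are square), "cx", "cy" (the principal point, pixels), "dist_coeffs" ([k1, k2, p1, p2, k3] as OpenCV has them; the pictures are not rectified), "R" (3x3) and "t" (3): a world point X has camera coordinates R X + t. Camera axes: x right, y down, z forward; pixel columns grow to the right and rows downward; lengths in m; the calibration is good to about 2 mm. A picture is of the moment at which its call begins. camera_params takes no time and is no camera call.
- manip.job_done(): hands the job in, once; it reports no verdict.
The state is a dict: "clock": time; "q": joint angles; "dq": joint speeds; "joint_efforts": joint torques, N m; "position": TCP position; "tcp_rot": TCP orientation; "wrist_force": force on the tool from outside, world axes, zero at the start; "wrist_torque": the same for the moment, N m; "grip_width": finger opening in m.
Only numpy, scipy, OpenCV 4.12 (cv2) and the standard library are available. Lean on these libraries where they do the work, as an engineer would, in place of code of your own. Each camera call takes 0.05 s, during which the arm holds its last target. There are 200 camera calls.

## Working session

There is one attempt and no reset: what is moved stays moved. The work goes in short steps, Python scripts to look and compute and a tool call to move; the robot and the scene stay as the last step left them, time stands still between calls to the robot, and variables do not carry over. Pictures are saved under pics/ and viewed, about 8 in all and at most 12, crops included, and the job is handed in when it is done.

Besides the shell and the picture viewer there is one more tool, called after "Call:" in YAML: its name, and indented under it one key for each argument. send_rows: Moves the arm, as the interface text tells. Its arguments: {"type":"object","properties":{"series":{"type":"array","items":{"type":"object","properties":{"delta_pos":{"type":"array","items":{"type":"number"}},"angular":{"type":"array","items":{"type":"number"}},"fingers":{"type":"number"}}}}},"required":["series"]}

```bash
ls; mkdir -p pics
cat > h.py <<'E'
import numpy as np, cv2
from bench import manip
def ray(name,uv,z):
    """pixels -> world points on plane height z"""
    p=manip.camera_params(name); f=240/np.tan(np.radians(p["fovy"])/2)
    K=np.array([[f,0,p["cx"]],[0,f,p["cy"]],[0,0,1]]); R=np.array(p["R"]); t=np.array(p["t"])
    n=cv2.undistortPoints(np.array(uv,float).reshape(-1,1,2),K,np.array(p["dist_coeffs"]))[:,0]
    d=np.c_[n,np.ones(len(n))]@R; c=-R.T@t
    return c+d*((z-c[2])/d[:,2])[:,None]
def proj(name,X):
    p=manip.camera_params(name); f=240/np.tan(np.radians(p["fovy"])/2)
    K=np.array([[f,0,p["cx"]],[0,f,p["cy"]],[0,0,1]])
    return cv2.projectPoints(np.array(X,float).reshape(-1,1,3),cv2.Rodrigues(np.array(p["R"]))[0],np.array(p["t"],float),K,np.array(p["dist_coeffs"]))[0][:,0]
def snap(name,fn,crop=None,k=1):
    im=manip.get_image(name)
    if crop: x0,y0,x1,y1=crop; im=im[y0:y1,x0:x1]
    im=cv2.resize(im,None,fx=k,fy=k,interpolation=cv2.INTER_CUBIC)
    cv2.imwrite("pics/"+fn,im[:,:,::-1])
E
python3 - <<'E'
from h import *
snap("top","t0.png"); snap("scene","s0.png")
for n in("top","scene"):
    p=manip.camera_params(n); print(n,p["fovy"],-np.array(p["R"]).T@p["t"],p["R"])
o=manip.get_obs(); print({k:np.round(v,4) for k,v in o.items()})
E
```

```text
pics
top 47.758338132861965 [ 0.35366717 -0.01936092  1.35009745] [[-0.03876421 -0.99924451 -0.00278156]
 [-0.97427024  0.03841359 -0.22208532]
 [ 0.22202439 -0.00589897 -0.97502327]]
scene 44.332258147081966 [ 1.20037588 -0.20444719  0.98889738] [[ 0.26705547  0.96363128  0.00980464]
 [ 0.81202497 -0.2195381  -0.54075731]
 [-0.51893816  0.15237381 -0.84112151]]
{'clock': np.float64(0.1), 'q': array([-1.2119,  0.4693, -0.0486,  1.5336,  0.0241,  1.141 , -0.0823]), 'dq': array([ 0.0007, -0.001 ,  0.0004, -0.0048,  0.0001,  0.0024, -0.0002]), 'joint_efforts': array([ 1.30000e-03, -5.09169e+01, -8.10000e-02, -2.36829e+01,
       -6.16000e-02,  3.45000e-02,  0.00000e+00]), 'position': array([0.255 , 0.6244, 0.2171]), 'tcp_rot': array([-1.000e-04,  1.927e-01,  9.813e-01, -9.000e-04]), 'wrist_force': array([-0.5868, -0.3657, -0.186 ]), 'wrist_torque': array([ 0.0882, -0.0242, -0.0145]), 'grip_width': np.float64(0.087)}
```

View pics/t0.png

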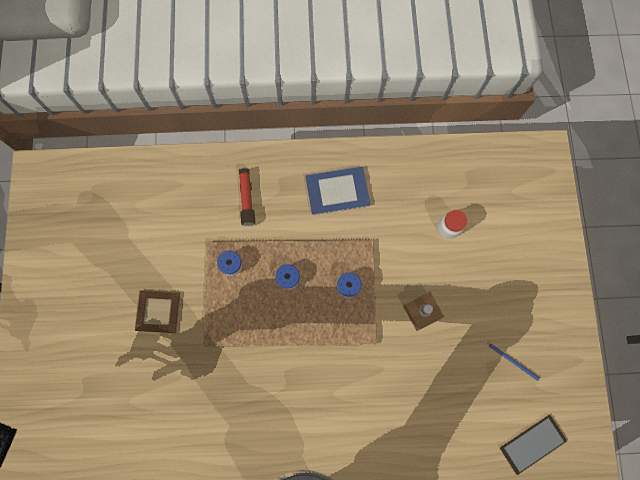

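View pics/s0.png

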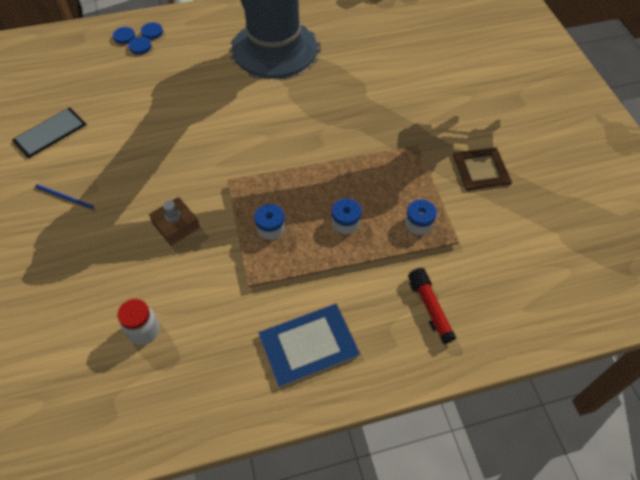

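The top view shows the pots at about (229,262), (287,276) and (349,284), the gauge and stand at (425,311), and the carrier at (158,311). The scene view shows the same layout. I'll enlarge both views and measure the lids by colour.

Run:
```python
from h import *
a=manip.get_image("top");b=manip.get_image("scene")
L=[]
for n,im in(("top",a),("scene",b)):
    hsv=cv2.cvtColor(im,cv2.COLOR_RGB2HSV)
    m=cv2.inRange(hsv,(100,120,40),(130,255,255))
    c,_=cv2.findContours(m,cv2.RETR_EXTERNAL,cv2.CHAIN_APPROX_NONE)
    for k in c:
        A=cv2.contourArea(k)
        if 150<A<1500:
            e=cv2.fitEllipse(k); print(n,A,np.round(e[0],1),np.round(e[1],1),np.round(ray(n,[e[0]],.062),4))
c1=cv2.resize(a[230:345,125:445],(800,288),interpolation=cv2.INTER_CUBIC)
c2=cv2.resize(b[140:260,140:240],(360,432),interpolation=cv2.INTER_CUBIC)
c3=cv2.resize(b[130:210,440:530],(440,391),interpolation=cv2.INTER_CUBIC)
o=np.zeros((600,800,3),np.uint8); 
cv2.imwrite("pics/c1.png",np.vstack([c1])[:,:,::-1])
h=np.zeros((432,800,3),np.uint8);h[:432,:360]=c2;h[:391,360:]=c3
cv2.imwrite("pics/c2.png",h[:,:,::-1])
```

```text
top 381.5 [348.8 284.1] [21.6 22.8] [[ 0.544  -0.1294  0.062 ]]
top 392.0 [287.  276.1] [22.1 22.6] [[0.5694 0.0179 0.062 ]]
top 377.5 [228.5 262. ] [21.8 22.2] [[0.6093 0.1584 0.062 ]]
scene 578.0 [269.  217.2] [25.7 28.7] [[ 0.5477 -0.1296  0.062 ]]
scene 546.0 [421.2 212.6] [25.1 27.8] [[0.6137 0.1566 0.062 ]]
scene 570.0 [346.1 211.5] [25.6 28.4] [[0.5733 0.0171 0.062 ]]
scene 730.0 [138.1  36.6] [28.6 44.5] [[-0.0495 -0.3179  0.062 ]]
```

View pics/c1.png

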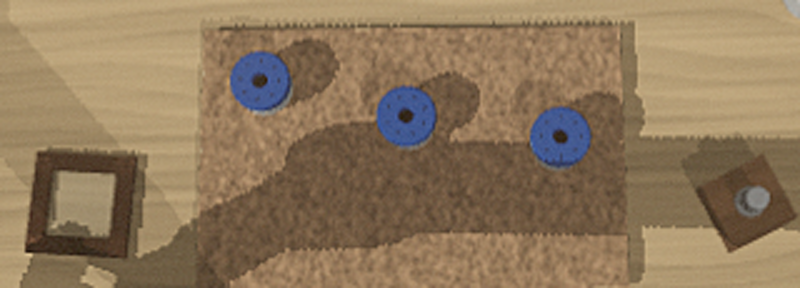

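View pics/c2.png

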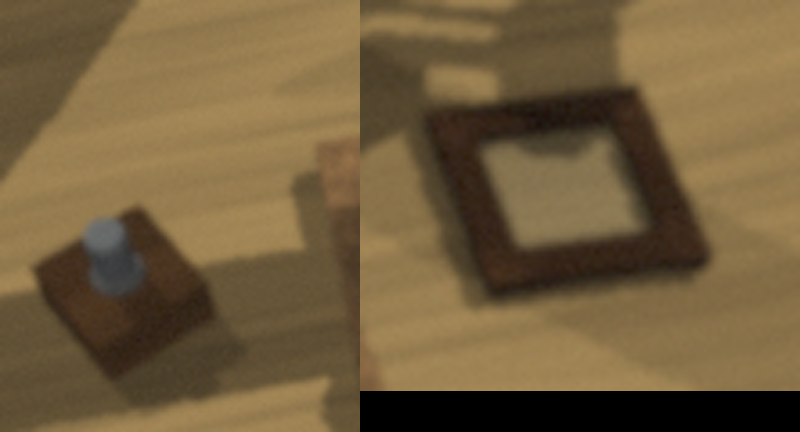

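The crops give these points:
- **Gauge handle top:** c1 (757,198) and c2 (105,233).
- **Carrier outer rim corners, c1:** (37,150), (139,152), (130,257), (25,250).
- **Carrier outer rim corners, c2:** (427,110), (637,90), (708,258), (490,295).

```bash
cat >> h.py <<'E'
from scipy.spatial.transform import Rotation as Ro
def tool():
    o=manip.get_obs(); w,x,y,z=o["tcp_rot"]; return o,Ro.from_quat([x,y,z,w])
def go(target,jaw=None):
    """print world->tool shift and yaw (rotation about tool z) to put the TCP at target with jaw azimuth (deg)"""
    o,R=tool(); d=np.array(target)-o["position"]
    y=R.apply([0,1,0]); out=[np.round(R.inv().apply(d),4)]
    if jaw is not None:
        out.append("rz %.4f"%-((np.radians(jaw)-np.arctan2(y[1],y[0])+np.pi/2)%np.pi-np.pi/2))
    tz=R.apply([0,0,1]); print("pos",np.round(o["position"],4),"jaw az",round(float(np.degrees(np.arctan2(y[1],y[0]))),2),"z",np.round(tz,4),*out)
E
python3 - <<'E'
from h import *
c1=lambda P:[((x+.5)/2.5-.5+125,(y+.5)/2.504-.5+230) for x,y in P]
print("gauge",ray("top",c1([(757,198)]),.072),ray("scene",[(168.8,204.4)],.072))
A=ray("top",c1([(37,150),(139,152),(130,257),(25,250)]),.01)
c3=lambda P:[((x-360+.5)/4.889-.5+440,(y+.5)/4.8875-.5+130) for x,y in P]
B=ray("scene",c3([(427,110),(637,90),(708,258),(490,295)]),.01)
for Q in(A,B): print("carrier",np.round(Q[:,:2],4).tolist(),Q.mean(0),np.linalg.norm(Q-np.roll(Q,1,0),axis=1))
go([.52,.25,.2],90)
E
```

```text
gauge [[ 0.47654158 -0.31094707  0.072     ]] [[ 0.47530896 -0.30949899  0.072     ]]
carrier [[0.5581, 0.389], [0.5522, 0.2865], [0.4489, 0.2944], [0.4594, 0.3983]] [0.50462621 0.34204472 0.01      ] [0.09913159 0.10261858 0.10366096 0.10445542]
carrier [[0.4459, 0.302], [0.4594, 0.3983], [0.5563, 0.3879], [0.5505, 0.2885]] [0.50302647 0.34417133 0.01      ] [0.10543205 0.09720908 0.09745209 0.09949674]
pos [0.2551 0.6246 0.2174] jaw az 67.78 z [-4.0e-04 -1.1e-03 -1.0e+00] [-0.3868 -0.2466  0.0177] rz -0.3878
```

Call:
send_rows:
  series:
    - {"delta_pos": [-0.387, -0.247, 0.018], "angular": [0, 0, 1.4], "fingers": 1}
    - {"delta_pos": [-0.387, -0.247, 0.018], "angular": [0, 0, 1.4], "fingers": 1}
    - {"delta_pos": [-0.387, -0.247, 0.018], "angular": [0, 0, 1.4], "fingers": 1}
    - {"delta_pos": [-0.387, -0.247, 0.018], "angular": [0, 0, 1.4], "fingers": 1}
    - {"delta_pos": [-0.387, -0.247, 0.018], "angular": [0, 0, 1.4], "fingers": 1}
    - {"delta_pos": [-0.387, -0.247, 0.018], "angular": [0, 0, 1.4], "fingers": 1}
    - {"delta_pos": [-0.387, -0.247, 0.018], "angular": [0, 0, 1.4], "fingers": 1}
    - {"delta_pos": [-0.387, -0.247, 0.018], "angular": [0, 0, 1.4], "fingers": 1}
    - {"delta_pos": [-0.387, -0.247, 0.018], "angular": [0, 0, 1.4], "fingers": 1}
    - {"delta_pos": [-0.387, -0.247, 0.018], "angular": [0, 0, 1.4], "fingers": 1}
    - {"delta_pos": [-0.387, -0.247, 0.018], "angular": [0, 0, 1.4], "fingers": 1}
    - {"delta_pos": [-0.387, -0.247, 0.018], "angular": [0, 0, 1.4], "fingers": 1}

```text
clock: 1.2
position: [0.5251, 0.24, 0.2004]
tcp_rot: [0.003, 0.785, 0.619, -0.0]
wrist_force: [0.8, -1.5, 0.3]
grip_width: 0.0872
```

```bash
python3 -c "
from h import *
go([.476,-.310,.13],-90); print(tool()[0]['clock'],tool()[0]['q'])"
```

```text
pos [0.5251 0.24   0.2004] jaw az -13.46 z [ 0.0036 -0.0049 -1.    ] [-0.5461  0.08    0.0729] rz 1.3358
1.2 [-0.8028347   0.33486961  0.37966497  1.81122424 -0.13637173  1.02075975
 -0.60593385]
```

Call:
send_rows:
  series:
    - {"delta_pos": [-0.546, 0.08, 0.073], "angular": [0, 0, 1.336], "fingers": 1}
    - {"delta_pos": [-0.546, 0.08, 0.073], "angular": [0, 0, 1.336], "fingers": 1}
    - {"delta_pos": [-0.546, 0.08, 0.073], "angular": [0, 0, 1.336], "fingers": 1}
    - {"delta_pos": [-0.546, 0.08, 0.073], "angular": [0, 0, 1.336], "fingers": 1}
    - {"delta_pos": [-0.546, 0.08, 0.073], "angular": [0, 0, 1.336], "fingers": 1}
    - {"delta_pos": [-0.546, 0.08, 0.073], "angular": [0, 0, 1.336], "fingers": 1}
    - {"delta_pos": [-0.546, 0.08, 0.073], "angular": [0, 0, 1.336], "fingers": 1}
    - {"delta_pos": [-0.546, 0.08, 0.073], "angular": [0, 0, 1.336], "fingers": 1}
    - {"delta_pos": [-0.546, 0.08, 0.073], "angular": [0, 0, 1.336], "fingers": 1}
    - {"delta_pos": [-0.546, 0.08, 0.073], "angular": [0, 0, 1.336], "fingers": 1}
    - {"delta_pos": [-0.546, 0.08, 0.073], "angular": [0, 0, 1.336], "fingers": 1}
    - {"delta_pos": [-0.546, 0.08, 0.073], "angular": [0, 0, 1.336], "fingers": 1}

```text
clock: 2.2
position: [0.4844, -0.2458, 0.1341]
tcp_rot: [-0.0, 1.0, 0.008, -0.0]
wrist_force: [1.5, -0.3, -0.3]
grip_width: 0.087
```

```bash
python3 -c "
from h import *
go([.476,-.310,.13],-90); print(tool()[0]['clock'],tool()[0]['q'])"
```

```text
pos [ 0.4844 -0.2458  0.1341] jaw az -89.08 z [-1.e-04  1.e-04 -1.e+00] [-0.0095  0.064   0.0041] rz 0.0161
2.2 [-0.19252876  0.42541352  0.75924697  1.96855625 -0.37402903  0.89093208
 -0.79244785]
```

Call:
send_rows:
  series:
    - {"delta_pos": [-0.008, 0.04, 0.003], "angular": [0, 0, 0.01], "fingers": 1}
    - {"delta_pos": [-0.008, 0.058, 0.003], "angular": [0, 0, 0.01], "fingers": 1}
    - {"delta_pos": [-0.008, 0.058, 0.003], "angular": [0, 0, 0.01], "fingers": 1}
    - {"delta_pos": [-0.008, 0.058, 0.003], "angular": [0, 0, 0.01], "fingers": 1}
    - {"delta_pos": [-0.008, 0.058, 0.003], "angular": [0, 0, 0.01], "fingers": 1}

```text
clock: 2.62
position: [0.478, -0.3011, 0.1311]
tcp_rot: [-0.001, 1.0, 0.005, -0.0]
wrist_force: [-0.7, -0.1, -0.3]
grip_width: 0.0867
```

```bash
python3 -c "
from h import *
go([.476,-.310,.065],-90); print(tool()[0]['clock'],tool()[0]['q'])"
```

```text
pos [ 0.478  -0.3011  0.1311] jaw az -89.45 z [-5.0e-04  1.6e-03 -1.0e+00] [-0.0021  0.009   0.066 ] rz 0.0096
2.6167 [-0.07425574  0.46561148  0.74816127  1.92068297 -0.39877207  0.9093802
 -0.68942178]
```

Call:
send_rows:
  series:
    - {"delta_pos": [-0.002, 0.009, 0.02], "angular": [0, 0, 0.01], "fingers": 1}
    - {"delta_pos": [-0.002, 0.009, 0.045], "angular": [0, 0, 0.01], "fingers": 1}
    - {"delta_pos": [-0.002, 0.009, 0.06], "angular": [0, 0, 0.01], "fingers": 1}
    - {"delta_pos": [-0.002, 0.009, 0.066], "angular": [0, 0, 0.01], "fingers": 1}
    - {"delta_pos": [-0.002, 0.009, 0.066], "angular": [0, 0, 0.01], "fingers": 0.1}
    - {"delta_pos": [-0.002, 0.009, 0.066], "angular": [0, 0, 0.01], "fingers": 0.1}
    - {"delta_pos": [-0.002, 0.009, 0.066], "angular": [0, 0, 0.01], "fingers": 0.1}
    - {"delta_pos": [-0.002, 0.009, 0.066], "angular": [0, 0, 0.01], "fingers": 0.1}
    - {"delta_pos": [-0.002, 0.009, 0.066], "angular": [0, 0, 0.01], "fingers": 0.1}
    - {"delta_pos": [-0.002, 0.009, 0.066], "angular": [0, 0, 0.01], "fingers": 0.1}

```text
clock: 3.45
position: [0.4762, -0.3118, 0.0661]
tcp_rot: [0.0, 1.0, -0.001, 0.001]
wrist_force: [-0.4, 0.5, 0.4]
grip_width: 0.0553
```

```bash
python3 -c "
from h import *
go([.476,-.310,.065],0); o=tool()[0];print(o['clock'],o['q'],o['wrist_force'],o['grip_width'])"
```

```text
pos [ 0.4762 -0.3118  0.0661] jaw az -90.12 z [ 1.2e-03 -3.0e-04 -1.0e+00] [-0.0002 -0.0018  0.0011] rz 1.5687
3.45 [ 1.46293196e-03  5.58720370e-01  6.82031562e-01  1.95826233e+00
 -4.89093314e-01  7.92511493e-01 -6.11262547e-01] [-0.36913564  0.46681744  0.44416698] 0.05530857948892657
```

Call:
send_rows:
  series:
    - {"delta_pos": [0, 0, 0], "angular": [0, 0, 0], "fingers": 0.1}
    - {"delta_pos": [0, 0, 0], "angular": [0, 0, 0], "fingers": 0.1}
    - {"delta_pos": [0, 0, 0], "angular": [0, 0, 0], "fingers": 0.1}
    - {"delta_pos": [0, 0, 0], "angular": [0, 0, 0], "fingers": 0.1}
    - {"delta_pos": [0, 0, 0], "angular": [0, 0, 0], "fingers": 0.1}
    - {"delta_pos": [0, 0, 0], "angular": [0, 0, 0], "fingers": 0.1}
    - {"delta_pos": [0, 0, 0], "angular": [0, 0, 0], "fingers": 0.1}
    - {"delta_pos": [0, 0, 0], "angular": [0, 0, 0], "fingers": 0.1}

```text
clock: 4.12
position: [0.4758, -0.3116, 0.0654]
tcp_rot: [-0.0, 1.0, -0.001, -0.0]
wrist_force: [0.6, -0.0, -0.2]
grip_width: 0.019
```

```bash
python3 -c "
from h import *
go([.476,-.310,.065],0); o=tool()[0];print(o['clock'],o['q'],o['wrist_force'],o['grip_width'])"
```

```text
pos [ 0.4758 -0.3116  0.0654] jaw az -90.12 z [-1.e-04  2.e-04 -1.e+00] [ 0.0002 -0.0016  0.0004] rz 1.5686
4.1167 [ 1.83853924e-03  5.59739263e-01  6.81480286e-01  1.95871441e+00
 -4.89204174e-01  7.92445873e-01 -6.11169640e-01] [ 0.64067566 -0.0032357  -0.17816831] 0.01898662404857105
```

Call:
send_rows:
  series:
    - {"delta_pos": [0, 0, 0], "angular": [0, 0, 0], "fingers": 0.1}
    - {"delta_pos": [0, 0, 0], "angular": [0, 0, 0], "fingers": 0.1}

```text
clock: 4.28
position: [0.4758, -0.3116, 0.0654]
tcp_rot: [-0.0, 1.0, -0.001, -0.0]
wrist_force: [-0.1, 0.7, -0.2]
grip_width: 0.0191
```

```bash
python3 -c "
from h import *
snap('scene','g1.png',(90,120,290,270),4)"
```

```text
(no output)
```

View pics/g1.png

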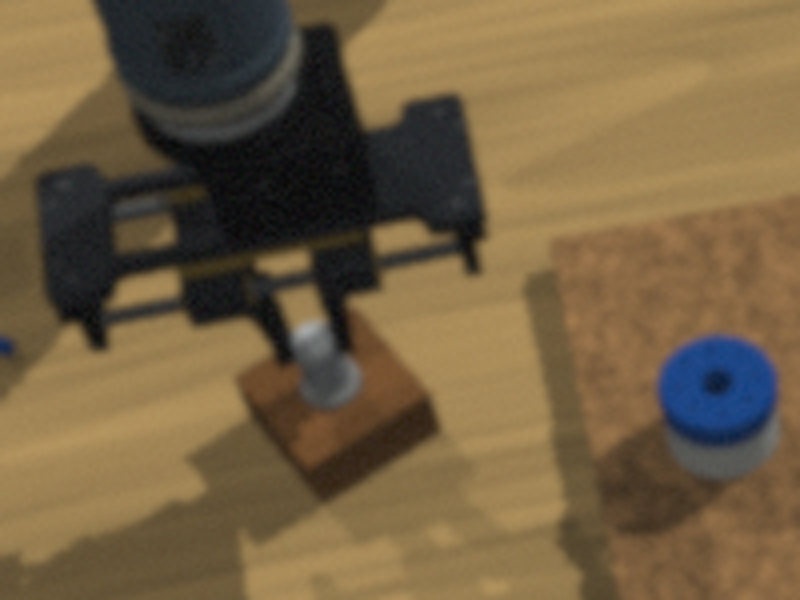

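Grip 1 closed on the handle at 19 mm, less than its 22 mm. In the crop the handle top is at (313,333), between the fingers but maybe toward their front edge. I'll check by projecting the known geometry.

```bash
python3 -c "
from h import *
P=proj('scene',[[.4758,-.3116,.072],[.4858,-.3116,.072],[.4758,-.3116,.038],[.4758,-.3226,.0434],[.4758,-.3006,.0434],[.4758,-.3116,.0654]])
print((P-[90,120]+.5)*4-.5)
print(proj('top',[[.4758,-.3116,.072],[.4858,-.3116,.072]]))
im=manip.get_image('top');cv2.imwrite('pics/g2.png',cv2.resize(im[270:350,380:480],None,fx=6,fy=6,interpolation=cv2.INTER_CUBIC)[:,:,::-1])
"
```

```text
[[312.43140158 340.81790992]
 [315.08670284 357.15504453]
 [327.47454135 381.73635796]
 [302.56121687 380.14797918]
 [347.64308661 370.61183705]
 [315.41084394 348.92205695]]
[[427.80256526 309.07614723]
 [427.43414963 304.84312876]]
```

View pics/g2.png

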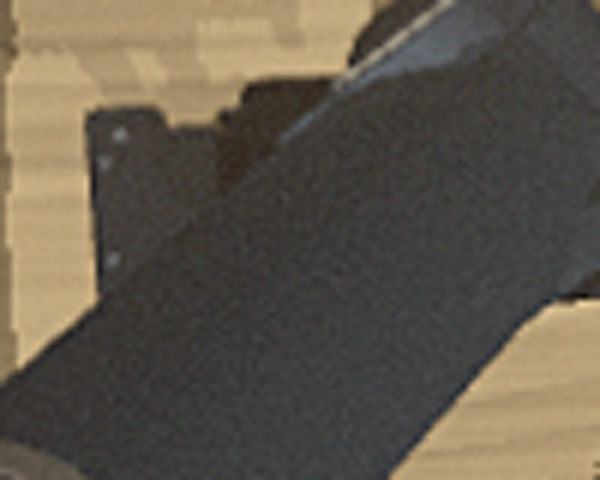

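The top view is blocked by the arm. In the scene view the fingers and handle shift by the same amount, so that is camera bias and the handle is centred. I'll regrip turned 90° to centre it on the other axis.

Call:
send_rows:
  series:
    - {"delta_pos": [0, 0, 0], "angular": [0, 0, 0], "fingers": 0.5}
    - {"delta_pos": [0, 0, 0], "angular": [0, 0, 0], "fingers": 0.5}
    - {"delta_pos": [0, 0, 0], "angular": [0, 0, 0], "fingers": 0.5}
    - {"delta_pos": [0, 0, 0], "angular": [0, 0, -0.12], "fingers": 0.5}
    - {"delta_pos": [0, 0, 0], "angular": [0, 0, -0.24], "fingers": 0.5}
    - {"delta_pos": [0, 0, 0], "angular": [0, 0, -0.36], "fingers": 0.5}
    - {"delta_pos": [0, 0, 0], "angular": [0, 0, -0.48], "fingers": 0.5}
    - {"delta_pos": [0, 0, 0], "angular": [0, 0, -0.6], "fingers": 0.5}
    - {"delta_pos": [0, 0, 0], "angular": [0, 0, -0.72], "fingers": 0.5}
    - {"delta_pos": [0, 0, 0], "angular": [0, 0, -0.84], "fingers": 0.5}
    - {"delta_pos": [0, 0, 0], "angular": [0, 0, -0.96], "fingers": 0.5}
    - {"delta_pos": [0, 0, 0], "angular": [0, 0, -1.08], "fingers": 0.5}

```text
clock: 5.38
position: [0.4757, -0.3119, 0.0655]
tcp_rot: [0.0, 0.857, 0.516, -0.0]
wrist_force: [-0.5, 0.6, 0.1]
grip_width: 0.0438
```

```bash
python3 -c "
from h import *
go([.4758,-.3116,.0654],0); o=tool()[0];print(o['clock'],o['q'],o['wrist_force'],o['grip_width'])"
```

```text
pos [ 0.4757 -0.3119  0.0655] jaw az -27.92 z [ 1.e-04 -3.e-04 -1.e+00] [ 0.0003 -0.0001  0.0001] rz -0.4873
5.3833 [ 0.20835881  0.49837131  0.39174006  1.94739411 -0.27180261  0.74653581
  0.2708356 ] [-0.51898288  0.59996752  0.0928847 ] 0.0437895699026092
```

Call:
send_rows:
  series:
    - {"delta_pos": [0, 0, 0], "angular": [0, 0, -0.12], "fingers": 0.5}
    - {"delta_pos": [0, 0, 0], "angular": [0, 0, -0.24], "fingers": 0.5}
    - {"delta_pos": [0, 0, 0], "angular": [0, 0, -0.36], "fingers": 0.5}
    - {"delta_pos": [0, 0, 0], "angular": [0, 0, -0.488], "fingers": 0.5}
    - {"delta_pos": [0, 0, 0], "angular": [0, 0, -0.488], "fingers": 0.1}
    - {"delta_pos": [0, 0, 0], "angular": [0, 0, -0.488], "fingers": 0.1}
    - {"delta_pos": [0, 0, 0], "angular": [0, 0, -0.488], "fingers": 0.1}
    - {"delta_pos": [0, 0, 0], "angular": [0, 0, -0.488], "fingers": 0.1}
    - {"delta_pos": [0, 0, 0], "angular": [0, 0, -0.488], "fingers": 0.1}
    - {"delta_pos": [0, 0, 0], "angular": [0, 0, -0.488], "fingers": 0.1}
    - {"delta_pos": [0, 0, 0], "angular": [0, 0, -0.488], "fingers": 0.1}
    - {"delta_pos": [0, 0, 0], "angular": [0, 0, -0.488], "fingers": 0.1}

```text
clock: 6.38
position: [0.4757, -0.3116, 0.0654]
tcp_rot: [-0.0, 0.709, 0.705, -0.0]
wrist_force: [-0.2, -0.1, 0.5]
grip_width: 0.019
```

```bash
python3 -c "
from h import *
go([.548,-.13,.160],0); o=tool()[0];print(o['clock'],o['q'],o['wrist_force'],o['grip_width'])"
```

```text
pos [ 0.4757 -0.3116  0.0654] jaw az -0.3 z [-3.e-04  1.e-04 -1.e+00] [ 0.182   0.0714 -0.0946] rz -0.0052
6.3833 [ 0.30308555  0.4844446   0.26474503  1.94195771 -0.1819203   0.73827076
  0.66860944] [-0.1656874  -0.14524005  0.49015964] 0.018999428069024216
```

Call:
send_rows:
  series:
    - {"delta_pos": [0, 0, -0.015], "angular": [0, 0, 0], "fingers": 0.1}
    - {"delta_pos": [0, 0, -0.04], "angular": [0, 0, -0.005], "fingers": 0.1}
    - {"delta_pos": [0.02, 0.008, -0.07], "angular": [0, 0, -0.005], "fingers": 0.1}
    - {"delta_pos": [0.05, 0.02, -0.075], "angular": [0, 0, -0.005], "fingers": 0.1}
    - {"delta_pos": [0.085, 0.033, -0.075], "angular": [0, 0, -0.005], "fingers": 0.1}
    - {"delta_pos": [0.12, 0.046, -0.075], "angular": [0, 0, -0.005], "fingers": 0.1}
    - {"delta_pos": [0.15, 0.057, -0.075], "angular": [0, 0, -0.005], "fingers": 0.1}
    - {"delta_pos": [0.172, 0.066, -0.07], "angular": [0, 0, -0.005], "fingers": 0.1}
    - {"delta_pos": [0.1815, 0.0694, -0.065], "angular": [0, 0, -0.005], "fingers": 0.1}
    - {"delta_pos": [0.1815, 0.0694, -0.065], "angular": [0, 0, -0.005], "fingers": 0.1}
    - {"delta_pos": [0.1815, 0.0694, -0.065], "angular": [0, 0, -0.005], "fingers": 0.1}
    - {"delta_pos": [0.1815, 0.0694, -0.065], "angular": [0, 0, -0.005], "fingers": 0.1}

```text
clock: 7.38
position: [0.5452, -0.1329, 0.1304]
tcp_rot: [0.0, 0.708, 0.706, -0.001]
wrist_force: [-0.9, 0.3, -0.8]
grip_width: 0.0189
```

```bash
python3 -c "
from h import *
go([.546,-.1305,.125],0); o=tool()[0];print(o['clock'],o['wrist_force'],o['grip_width'])
g=o['position']-[0,0,.0554]
x0,y0=225,165
print('tip,flange(24),top',((proj('scene',[g,g+[0,0,.024],g+[0,0,.062]])-[x0,y0]+.5)*8-.5).round(1), 'hole est',((proj('scene',[[.546,-.1297,.062]])-[x0,y0]+.5)*8-.5).round(1))
snap('scene','p1.png',(x0,y0,x0+90,y0+75),8)"
```

```text
pos [ 0.5452 -0.1329  0.1304] jaw az -0.18 z [-8.0e-04 -1.2e-03 -1.0e+00] [0.0024 0.0008 0.0054] rz -0.0031
7.3833 [-0.90671299  0.25536769 -0.8424569 ] 0.01885426043581203
tip,flange(24),top [[335.5 384.6]
 [327.7 324.8]
 [314.6 225.6]] hole est [[353.6 415.8]]
```

View pics/p1.png

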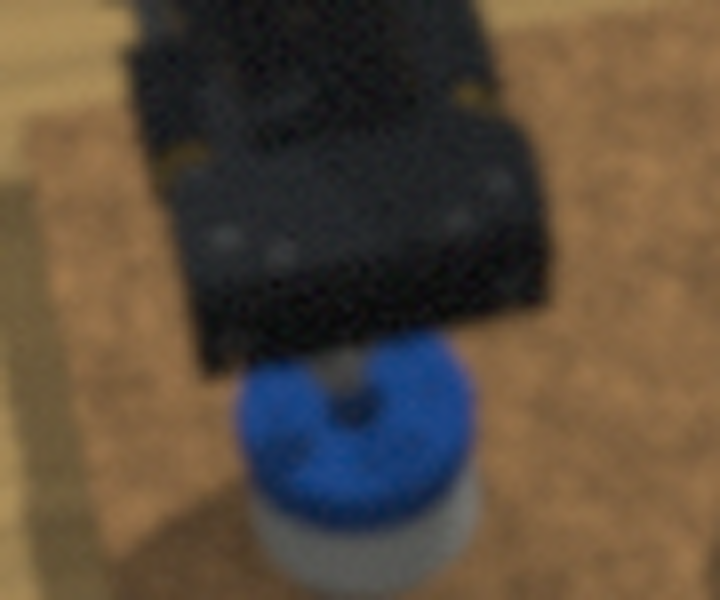

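The pin tip is at about (345,386) and the port at (355,407) in the crop, so the gauge is within a few mm. I'll refine the ports with darkness centroids from the saved first pictures.

Run:
```python
from h import *
P={"top":[(348.8,284.1),(287,276.1),(228.5,262)],"scene":[(269,217.2),(346.1,211.5),(421.2,212.6)]}
b={"top":(.0008,.0007),"scene":(-.0004,.0021)}
for n,f in(("top","t0"),("scene","s0")):
    im=cv2.imread(f"pics/{f}.png").astype(float)
    for u,v in P[n]:
        # blue channel drops strongly in the hole
        y0,x0=int(round(v))-5,int(round(u))-5
        w=im[y0:y0+11,x0:x0+11,0]; w=np.clip(np.percentile(w,60)*.85-w,0,None)
        Y,X=np.mgrid[:11,:11]; m=((X-5)**2+(Y-5)**2<25); w=w*m
        c=((X*w).sum()/w.sum()+x0,(Y*w).sum()/w.sum()+y0)
        r=ray(n,[c],.062)[0][:2]; print(n,np.round(c,2),np.round(r,4),"corr",np.round(r-b[n],4))
go([.546,-.1305,.125],0)
```

```text
top [348.65 284.19] [ 0.5439 -0.1292] corr [ 0.5431 -0.1299]
top [286.85 275.82] [0.57   0.0182] corr [0.5692 0.0175]
top [228.55 261.8 ] [0.6099 0.1582] corr [0.6091 0.1575]
scene [268.89 215.33] [ 0.5433 -0.1289] corr [ 0.5437 -0.131 ]
scene [346.27 209.93] [0.5698 0.0184] corr [0.5702 0.0163]
scene [421.66 210.49] [0.6091 0.1592] corr [0.6095 0.1571]
pos [ 0.5453 -0.1331  0.1305] jaw az -0.21 z [-3.0e-04 -1.1e-03 -1.0e+00] [0.0026 0.0007 0.0055] rz -0.0037
```

Call:
send_rows:
  series:
    - {"delta_pos": [0.0026, -0.0019, 0.004], "angular": [0, 0, 0], "fingers": 0.1}
    - {"delta_pos": [0.0026, -0.0019, 0.008], "angular": [0, 0, 0], "fingers": 0.1}
    - {"delta_pos": [0.0026, -0.0019, 0.01], "angular": [0, 0, 0], "fingers": 0.1}
    - {"delta_pos": [0.0026, -0.0019, 0.01], "angular": [0, 0, 0], "fingers": 0.1}
    - {"delta_pos": [0.0026, -0.0019, 0.01], "angular": [0, 0, 0], "fingers": 0.1}
    - {"delta_pos": [0.0026, -0.0019, 0.01], "angular": [0, 0, 0], "fingers": 0.1}

```text
clock: 7.93
position: [0.5442, -0.128, 0.1205]
tcp_rot: [0.0, 0.707, 0.707, 0.0]
wrist_force: [0.6, 0.2, -1.4]
grip_width: 0.019
```

```bash
python3 -c "
from h import *
go([.5434,-.1305,.1054],0); o=tool()[0];print(o['clock'],o['wrist_force'],o['grip_width'])"
```

```text
pos [ 0.5442 -0.128   0.1205] jaw az -0.01 z [ 1.e-04  0.e+00 -1.e+00] [-0.0025 -0.0008  0.0151] rz -0.0001
7.9333 [ 0.63277232  0.22085958 -1.38144921] 0.018958858723433312
```

Call:
send_rows:
  series:
    - {"delta_pos": [-0.0025, -0.0008, 0], "angular": [0, 0, 0], "fingers": 0.1}
    - {"delta_pos": [-0.0025, -0.0008, 0], "angular": [0, 0, 0], "fingers": 0.1}
    - {"delta_pos": [-0.0025, -0.0008, 0], "angular": [0, 0, 0], "fingers": 0.1}
    - {"delta_pos": [-0.0025, -0.0008, 0.001], "angular": [0, 0, 0], "fingers": 0.1}
    - {"delta_pos": [-0.0025, -0.0008, 0.002], "angular": [0, 0, 0], "fingers": 0.1}
    - {"delta_pos": [-0.0025, -0.0008, 0.003], "angular": [0, 0, 0], "fingers": 0.1}
    - {"delta_pos": [-0.0025, -0.0008, 0.004], "angular": [0, 0, 0], "fingers": 0.1}
    - {"delta_pos": [-0.0025, -0.0008, 0.005], "angular": [0, 0, 0], "fingers": 0.1}
    - {"delta_pos": [-0.0025, -0.0008, 0.006], "angular": [0, 0, 0], "fingers": 0.1}
    - {"delta_pos": [-0.0025, -0.0008, 0.0065], "angular": [0, 0, 0], "fingers": 0.1}
    - {"delta_pos": [-0.0025, -0.0008, 0.0065], "angular": [0, 0, 0], "fingers": 0.1}

```text
clock: 8.85
position: [0.5433, -0.1304, 0.1137]
tcp_rot: [-0.0, 0.707, 0.707, -0.0]
wrist_force: [0.6, 0.2, -0.7]
grip_width: 0.0192
```

```bash
python3 -c "
from h import *
go([.5434,-.1305,.1054],0); o=tool()[0];print(o['clock'],o['wrist_force'],o['wrist_torque'],o['grip_width'])"
```

```text
pos [ 0.5433 -0.1304  0.1137] jaw az 0.0 z [-3.e-04  1.e-04 -1.e+00] [-0.0001  0.0001  0.0083] rz 0.0000
8.85 [ 0.59819136  0.20642659 -0.68315072] [-0.12585541  0.0663089   0.0347416 ] 0.019171212704958477
```

The tip is 3.7 mm inside the port with no contact force. I'll keep going gently past the choke depth (TCP 0.1004).

Call:
send_rows:
  series:
    - {"delta_pos": [0, 0, 0.002], "angular": [0, 0, 0], "fingers": 0.1}
    - {"delta_pos": [0, 0, 0.004], "angular": [0, 0, 0], "fingers": 0.1}
    - {"delta_pos": [0, 0, 0.006], "angular": [0, 0, 0], "fingers": 0.1}
    - {"delta_pos": [0, 0, 0.008], "angular": [0, 0, 0], "fingers": 0.1}
    - {"delta_pos": [0, 0, 0.01], "angular": [0, 0, 0], "fingers": 0.1}
    - {"delta_pos": [0, 0, 0.012], "angular": [0, 0, 0], "fingers": 0.1}
    - {"delta_pos": [0, 0, 0.0135], "angular": [0, 0, 0], "fingers": 0.1}
    - {"delta_pos": [0, 0, 0.015], "angular": [0, 0, 0], "fingers": 0.1}
    - {"delta_pos": [0, 0, 0.0155], "angular": [0, 0, 0], "fingers": 0.1}
    - {"delta_pos": [0, 0, 0.0155], "angular": [0, 0, 0], "fingers": 0.1}

```text
clock: 9.68
position: [0.5435, -0.1304, 0.0986]
tcp_rot: [0.0, 0.707, 0.707, 0.0]
wrist_force: [-0.2, 0.6, 0.7]
grip_width: 0.0191
```

```bash
python3 -c "
from h import *
go([.5434,-.1305,.0934],0); o=tool()[0];print(o['clock'],o['wrist_force'],o['wrist_torque'],o['grip_width'])"
```

```text
pos [ 0.5435 -0.1304  0.0986] jaw az -0.0 z [ 2.e-04  1.e-04 -1.e+00] [-0.0001 -0.0001  0.0052] rz -0.0000
9.6833 [-0.20369882  0.57803906  0.71800537] [-0.06415875  0.16362833 -0.01163285] 0.019057437764543387
```

Call:
send_rows:
  series:
    - {"delta_pos": [0, 0, 0.001], "angular": [0, 0, 0], "fingers": 0.1}
    - {"delta_pos": [0, 0, 0.002], "angular": [0, 0, 0], "fingers": 0.1}
    - {"delta_pos": [0, 0, 0.002], "angular": [0, 0, 0], "fingers": 0.1}
    - {"delta_pos": [0, 0, 0.002], "angular": [0, 0, 0], "fingers": 0.1}

```text
clock: 10.02
position: [0.5437, -0.1305, 0.0968]
tcp_rot: [0.0, 0.707, 0.707, 0.0]
wrist_force: [-0.7, 0.8, 3.7]
grip_width: 0.019
```

The force climbs about 2 N per mm from around TCP z 0.099, so pot R at y = -0.13 is choked. I'll withdraw and go to the middle pot.

Call:
send_rows:
  series:
    - {"delta_pos": [0, 0, -0.01], "angular": [0, 0, 0], "fingers": 0.1}
    - {"delta_pos": [0, 0, -0.025], "angular": [0, 0, 0], "fingers": 0.1}
    - {"delta_pos": [0, 0, -0.034], "angular": [0, 0, 0], "fingers": 0.1}
    - {"delta_pos": [0.01, 0.002, -0.036], "angular": [0, 0, 0], "fingers": 0.1}
    - {"delta_pos": [0.035, 0.006, -0.036], "angular": [0, 0, 0], "fingers": 0.1}
    - {"delta_pos": [0.07, 0.012, -0.036], "angular": [0, 0, 0], "fingers": 0.1}
    - {"delta_pos": [0.105, 0.018, -0.036], "angular": [0, 0, 0], "fingers": 0.1}
    - {"delta_pos": [0.135, 0.024, -0.034], "angular": [0, 0, 0], "fingers": 0.1}
    - {"delta_pos": [0.1474, 0.026, -0.03], "angular": [0, 0, 0], "fingers": 0.1}
    - {"delta_pos": [0.1474, 0.026, -0.025], "angular": [0, 0, 0], "fingers": 0.1}
    - {"delta_pos": [0.1474, 0.026, -0.024], "angular": [0, 0, 0], "fingers": 0.1}
    - {"delta_pos": [0.1474, 0.026, -0.024], "angular": [0, 0, 0], "fingers": 0.1}

```text
clock: 11.02
position: [0.5684, 0.0152, 0.1196]
tcp_rot: [-0.0, 0.708, 0.706, -0.001]
wrist_force: [-0.3, 0.3, -1.7]
grip_width: 0.0191
```

Call:
send_rows:
  series:
    - {"delta_pos": [0, 0, 0], "angular": [0, 0, 0], "fingers": 0.1}
    - {"delta_pos": [0, 0, 0], "angular": [0, 0, 0], "fingers": 0.1}

```text
clock: 11.18
position: [0.5693, 0.015, 0.1206]
tcp_rot: [0.0, 0.708, 0.706, -0.0]
wrist_force: [0.5, 0.0, -0.9]
grip_width: 0.0191
```

```bash
python3 -c "
from h import *
go([.5697,.0169,.114],0); o=tool()[0];print(o['clock'],o['wrist_force'],o['grip_width'])"
```

```text
pos [0.5693 0.015  0.1206] jaw az -0.17 z [ 1.e-04 -6.e-04 -1.e+00] [0.0019 0.0004 0.0066] rz -0.0030
11.1833 [ 0.47955249  0.00188719 -0.94880509] 0.01912779540443053
```

Call:
send_rows:
  series:
    - {"delta_pos": [0, 0, 0], "angular": [0, 0, 0], "fingers": 0.1}
    - {"delta_pos": [0, 0, 0], "angular": [0, 0, 0], "fingers": 0.1}
    - {"delta_pos": [0, 0, 0], "angular": [0, 0, 0], "fingers": 0.1}
    - {"delta_pos": [0, 0, 0], "angular": [0, 0, 0], "fingers": 0.1}

```text
clock: 11.52
position: [0.5694, 0.0168, 0.1206]
tcp_rot: [0.0, 0.707, 0.707, 0.0]
wrist_force: [-0.0, -0.3, -0.6]
grip_width: 0.019
```

```bash
python3 -c "
from h import *
go([.5697,.0169,.114],0); o=tool()[0];print(o['clock'],o['wrist_force'],o['grip_width'])"
```

```text
pos [0.5694 0.0168 0.1206] jaw az -0.02 z [ 1.e-04  1.e-04 -1.e+00] [0.0001 0.0003 0.0066] rz -0.0004
11.5167 [-0.01542127 -0.34152939 -0.60305604] 0.01901857294727572
```

Call:
send_rows:
  series:
    - {"delta_pos": [0, 0, 0.002], "angular": [0, 0, 0], "fingers": 0.1}
    - {"delta_pos": [0, 0, 0.004], "angular": [0, 0, 0], "fingers": 0.1}
    - {"delta_pos": [0, 0, 0.006], "angular": [0, 0, 0], "fingers": 0.1}
    - {"delta_pos": [0, 0, 0.007], "angular": [0, 0, 0], "fingers": 0.1}
    - {"delta_pos": [0, 0, 0.007], "angular": [0, 0, 0], "fingers": 0.1}

```text
clock: 11.93
position: [0.5692, 0.017, 0.113]
tcp_rot: [-0.0, 0.707, 0.707, -0.0]
wrist_force: [0.3, -0.3, -0.7]
grip_width: 0.0189
```

```bash
python3 -c "
from h import *
go([.5697,.0169,.097],0); o=tool()[0];print(o['clock'],o['wrist_force'],o['grip_width'])"
```

```text
pos [0.5692 0.017  0.113 ] jaw az 0.01 z [-6.e-04 -0.e+00 -1.e+00] [-0.0001  0.0005  0.016 ] rz 0.0001
11.9333 [ 0.25646616 -0.30346764 -0.65789923] 0.018857520474369675
```

The tip is in this port too, with no force. I'll go down to TCP z 0.097.

Call:
send_rows:
  series:
    - {"delta_pos": [0, 0, 0.002], "angular": [0, 0, 0], "fingers": 0.1}
    - {"delta_pos": [0, 0, 0.004], "angular": [0, 0, 0], "fingers": 0.1}
    - {"delta_pos": [0, 0, 0.006], "angular": [0, 0, 0], "fingers": 0.1}
    - {"delta_pos": [0, 0, 0.008], "angular": [0, 0, 0], "fingers": 0.1}
    - {"delta_pos": [0, 0, 0.01], "angular": [0, 0, 0], "fingers": 0.1}
    - {"delta_pos": [0, 0, 0.012], "angular": [0, 0, 0], "fingers": 0.1}
    - {"delta_pos": [0, 0, 0.014], "angular": [0, 0, 0], "fingers": 0.1}
    - {"delta_pos": [0, 0, 0.0155], "angular": [0, 0, 0], "fingers": 0.1}
    - {"delta_pos": [0, 0, 0.0165], "angular": [0, 0, 0], "fingers": 0.1}
    - {"delta_pos": [0, 0, 0.0165], "angular": [0, 0, 0], "fingers": 0.1}
    - {"delta_pos": [0, 0, 0.0165], "angular": [0, 0, 0], "fingers": 0.1}

```text
clock: 12.85
position: [0.5698, 0.017, 0.0974]
tcp_rot: [0.0, 0.707, 0.707, 0.0]
wrist_force: [-0.1, 0.1, 2.9]
grip_width: 0.0185
```

The same stop at the same height, so the middle pot is choked as well. I'll withdraw and go to the left pot.

Call:
send_rows:
  series:
    - {"delta_pos": [0, 0, -0.01], "angular": [0, 0, 0], "fingers": 0.1}
    - {"delta_pos": [0, 0, -0.025], "angular": [0, 0, 0], "fingers": 0.1}
    - {"delta_pos": [0, 0, -0.034], "angular": [0, 0, 0], "fingers": 0.1}
    - {"delta_pos": [0.01, 0.003, -0.036], "angular": [0, 0, 0], "fingers": 0.1}
    - {"delta_pos": [0.035, 0.01, -0.036], "angular": [0, 0, 0], "fingers": 0.1}
    - {"delta_pos": [0.07, 0.02, -0.036], "angular": [0, 0, 0], "fingers": 0.1}
    - {"delta_pos": [0.105, 0.03, -0.036], "angular": [0, 0, 0], "fingers": 0.1}
    - {"delta_pos": [0.13, 0.037, -0.034], "angular": [0, 0, 0], "fingers": 0.1}
    - {"delta_pos": [0.1405, 0.0397, -0.03], "angular": [0, 0, 0], "fingers": 0.1}
    - {"delta_pos": [0.1405, 0.0397, -0.025], "angular": [0, 0, 0], "fingers": 0.1}
    - {"delta_pos": [0.1405, 0.0397, -0.0235], "angular": [0, 0, 0], "fingers": 0.1}
    - {"delta_pos": [0.1405, 0.0397, -0.0235], "angular": [0, 0, 0], "fingers": 0.1}

```text
clock: 13.85
position: [0.6081, 0.1548, 0.1193]
tcp_rot: [-0.0, 0.708, 0.706, -0.002]
wrist_force: [-0.1, 0.3, -1.6]
grip_width: 0.0191
```

Call:
send_rows:
  series:
    - {"delta_pos": [0, 0, 0], "angular": [0, 0, 0], "fingers": 0.1}
    - {"delta_pos": [0, 0, 0], "angular": [0, 0, 0], "fingers": 0.1}
    - {"delta_pos": [0, 0, 0], "angular": [0, 0, 0], "fingers": 0.1}
    - {"delta_pos": [0, 0, 0], "angular": [0, 0, 0], "fingers": 0.1}
    - {"delta_pos": [0, 0, 0], "angular": [0, 0, 0], "fingers": 0.1}
    - {"delta_pos": [0, 0, 0], "angular": [0, 0, 0], "fingers": 0.1}

```text
clock: 14.35
position: [0.6091, 0.1573, 0.1206]
tcp_rot: [0.0, 0.707, 0.707, 0.0]
wrist_force: [0.3, -0.4, -1.7]
grip_width: 0.0189
```

```bash
python3 -c "
from h import *
go([.6093,.1573,.114],0); o=tool()[0];print(o['clock'],o['wrist_force'],o['grip_width'],o['q'])"
```

```text
pos [0.6091 0.1573 0.1206] jaw az -0.02 z [ 2.e-04  2.e-04 -1.e+00] [-0.      0.0002  0.0066] rz -0.0003
14.35 [ 0.31535836 -0.37546056 -1.73389306] 0.018936703314260228 [-0.44271896  0.49003565  0.16835874  1.75392188 -0.10054603  0.90569026
 -0.23199924]
```

Call:
send_rows:
  series:
    - {"delta_pos": [0, 0, 0.002], "angular": [0, 0, 0], "fingers": 0.1}
    - {"delta_pos": [0, 0, 0.004], "angular": [0, 0, 0], "fingers": 0.1}
    - {"delta_pos": [0, 0, 0.006], "angular": [0, 0, 0], "fingers": 0.1}
    - {"delta_pos": [0, 0, 0.007], "angular": [0, 0, 0], "fingers": 0.1}
    - {"delta_pos": [0, 0, 0.007], "angular": [0, 0, 0], "fingers": 0.1}

```text
clock: 14.77
position: [0.6089, 0.1576, 0.1131]
tcp_rot: [-0.0, 0.707, 0.707, -0.0]
wrist_force: [0.6, -0.4, -1.8]
grip_width: 0.0189
```

```bash
python3 -c "
from h import *
go([.6093,.1573,.097],0)"
```

```text
pos [0.6089 0.1576 0.1131] jaw az 0.01 z [-5.e-04 -1.e-04 -1.e+00] [-0.0002  0.0004  0.0161] rz 0.0001
```

Call:
send_rows:
  series:
    - {"delta_pos": [0, 0, 0.002], "angular": [0, 0, 0], "fingers": 0.1}
    - {"delta_pos": [0, 0, 0.004], "angular": [0, 0, 0], "fingers": 0.1}
    - {"delta_pos": [0, 0, 0.006], "angular": [0, 0, 0], "fingers": 0.1}
    - {"delta_pos": [0, 0, 0.008], "angular": [0, 0, 0], "fingers": 0.1}
    - {"delta_pos": [0, 0, 0.01], "angular": [0, 0, 0], "fingers": 0.1}
    - {"delta_pos": [0, 0, 0.012], "angular": [0, 0, 0], "fingers": 0.1}
    - {"delta_pos": [0, 0, 0.014], "angular": [0, 0, 0], "fingers": 0.1}
    - {"delta_pos": [0, 0, 0.0155], "angular": [0, 0, 0], "fingers": 0.1}
    - {"delta_pos": [0, 0, 0.0165], "angular": [0, 0, 0], "fingers": 0.1}
    - {"delta_pos": [0, 0, 0.0165], "angular": [0, 0, 0], "fingers": 0.1}
    - {"delta_pos": [0, 0, 0.0165], "angular": [0, 0, 0], "fingers": 0.1}

```text
clock: 15.68
position: [0.609, 0.1575, 0.0969]
tcp_rot: [-0.0, 0.707, 0.707, -0.0]
wrist_force: [0.2, 0.6, -0.7]
grip_width: 0.0191
```

There's no force at that depth, so this port is clear. I'll continue to home.

Call:
send_rows:
  series:
    - {"delta_pos": [0, 0, 0.0015], "angular": [0, 0, 0], "fingers": 0.1}
    - {"delta_pos": [0, 0, 0.003], "angular": [0, 0, 0], "fingers": 0.1}
    - {"delta_pos": [0, 0, 0.004], "angular": [0, 0, 0], "fingers": 0.1}
    - {"delta_pos": [0, 0, 0.005], "angular": [0, 0, 0], "fingers": 0.1}
    - {"delta_pos": [0, 0, 0.006], "angular": [0, 0, 0], "fingers": 0.1}
    - {"delta_pos": [0, 0, 0.006], "angular": [0, 0, 0], "fingers": 0.1}
    - {"delta_pos": [0, 0, 0.006], "angular": [0, 0, 0], "fingers": 0.1}

```text
clock: 16.27
position: [0.6091, 0.1577, 0.0913]
tcp_rot: [-0.0, 0.707, 0.707, 0.0]
wrist_force: [-0.8, -0.5, 2.2]
grip_width: 0.0194
```

Contact came at about TCP z 0.092, roughly 7 mm lower than in the choked pots, so the gauge is home. I'll release it and open fully.

Call:
send_rows:
  series:
    - {"delta_pos": [0, 0, -0.0005], "angular": [0, 0, 0], "fingers": 1}
    - {"delta_pos": [0, 0, -0.0005], "angular": [0, 0, 0], "fingers": 1}
    - {"delta_pos": [0, 0, -0.0005], "angular": [0, 0, 0], "fingers": 1}
    - {"delta_pos": [0, 0, -0.0005], "angular": [0, 0, 0], "fingers": 1}
    - {"delta_pos": [0, 0, -0.0005], "angular": [0, 0, 0], "fingers": 1}
    - {"delta_pos": [0, 0, -0.0005], "angular": [0, 0, 0], "fingers": 1}
    - {"delta_pos": [0, 0, -0.0005], "angular": [0, 0, 0], "fingers": 1}
    - {"delta_pos": [0, 0, -0.0005], "angular": [0, 0, 0], "fingers": 1}
    - {"delta_pos": [0, 0, -0.0005], "angular": [0, 0, 0], "fingers": 1}
    - {"delta_pos": [0, 0, -0.0005], "angular": [0, 0, 0], "fingers": 1}
    - {"delta_pos": [0, 0, -0.0005], "angular": [0, 0, 0], "fingers": 1}
    - {"delta_pos": [0, 0, -0.0005], "angular": [0, 0, 0], "fingers": 1}

```text
clock: 17.27
position: [0.6091, 0.1575, 0.0915]
tcp_rot: [-0.0, 0.707, 0.707, 0.0]
wrist_force: [-0.2, 0.7, 0.2]
grip_width: 0.0852
```

Call:
send_rows:
  series:
    - {"delta_pos": [0, 0, 0], "angular": [0, 0, 0], "fingers": 1}
    - {"delta_pos": [0, 0, 0], "angular": [0, 0, 0], "fingers": 1}
    - {"delta_pos": [0, 0, 0], "angular": [0, 0, 0], "fingers": 1}
    - {"delta_pos": [0, 0, 0], "angular": [0, 0, 0], "fingers": 1}

```text
clock: 17.6
position: [0.6091, 0.1575, 0.0915]
tcp_rot: [-0.0, 0.707, 0.707, 0.0]
wrist_force: [0.6, 0.3, 0.1]
grip_width: 0.0873
```

```bash
python3 -c "
from h import *
go([.6091,.1577,.057],0); o=tool()[0];print(o['clock'],o['wrist_force'],o['grip_width'])
snap('scene','p2.png',(370,150,490,250),6)"
```

```text
pos [0.6091 0.1575 0.0915] jaw az -0.0 z [ 0.e+00  1.e-04 -1.e+00] [0.0002 0.     0.0345] rz -0.0000
17.6 [0.56846978 0.26022718 0.11377914] 0.08727662106427397
```

View pics/p2.png

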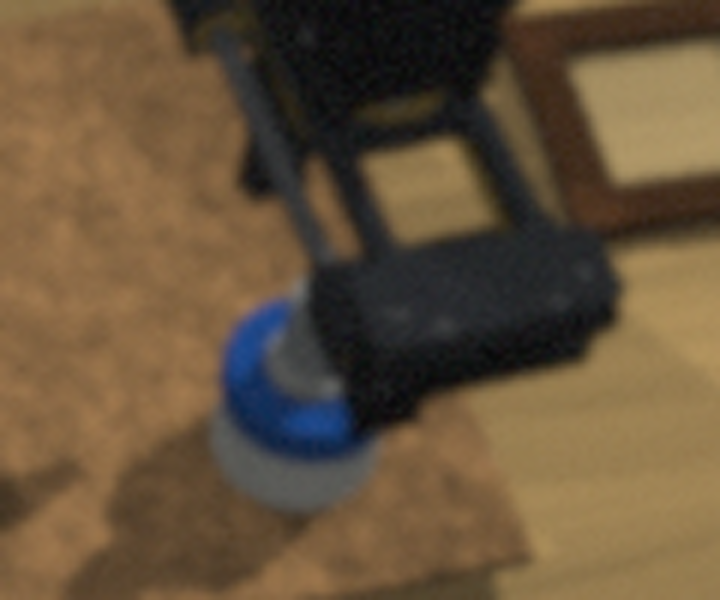

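The gauge stands in the port with its flange on the lid, at about (300,370) in the crop, and the open fingers straddle the pot. I'll go down and grip the lid.

Call:
send_rows:
  series:
    - {"delta_pos": [0, 0, 0.01], "angular": [0, 0, 0], "fingers": 1}
    - {"delta_pos": [0, 0, 0.02], "angular": [0, 0, 0], "fingers": 1}
    - {"delta_pos": [0, 0, 0.029], "angular": [0, 0, 0], "fingers": 1}
    - {"delta_pos": [0, 0, 0.034], "angular": [0, 0, 0], "fingers": 1}
    - {"delta_pos": [0, 0, 0.0345], "angular": [0, 0, 0], "fingers": 1}
    - {"delta_pos": [0, 0, 0.0345], "angular": [0, 0, 0], "fingers": 0.4}
    - {"delta_pos": [0, 0, 0.0345], "angular": [0, 0, 0], "fingers": 0.4}
    - {"delta_pos": [0, 0, 0.0345], "angular": [0, 0, 0], "fingers": 0.4}
    - {"delta_pos": [0, 0, 0.0345], "angular": [0, 0, 0], "fingers": 0.4}
    - {"delta_pos": [0, 0, 0.0345], "angular": [0, 0, 0], "fingers": 0.4}
    - {"delta_pos": [0, 0, 0.0345], "angular": [0, 0, 0], "fingers": 0.4}
    - {"delta_pos": [0, 0, 0.0345], "angular": [0, 0, 0], "fingers": 0.4}

```text
clock: 18.65
position: [0.6091, 0.1576, 0.0572]
tcp_rot: [0.0, 0.707, 0.707, 0.0]
wrist_force: [0.2, 1.2, -0.1]
grip_width: 0.0483
```

Call:
send_rows:
  series:
    - {"delta_pos": [0, 0, 0], "angular": [0, 0, 0], "fingers": 0.4}
    - {"delta_pos": [0, 0, 0], "angular": [0, 0, 0], "fingers": 0.4}
    - {"delta_pos": [0, 0, 0], "angular": [0, 0, 0], "fingers": 0.4}

```text
clock: 18.9
position: [0.6091, 0.1575, 0.057]
tcp_rot: [-0.0, 0.707, 0.707, 0.0]
wrist_force: [-0.0, 0.2, 0.2]
grip_width: 0.0366
```

```bash
python3 -c "
from h import *
go([.504,.3415,.08],-4.5); o=tool()[0];print(o['clock'],o['wrist_force'],o['grip_width'])"
```

```text
pos [0.6091 0.1575 0.057 ] jaw az 0.0 z [-0.e+00  1.e-04 -1.e+00] [ 0.184  -0.1051 -0.023 ] rz 0.0786
18.9 [-0.04387328  0.19903005  0.23378202] 0.036644355637985175
```

```bash
python3 -c "
from h import *
snap('scene','p3.png',(370,150,490,250),6)"
```

```text
(no output)
```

View pics/p3.png

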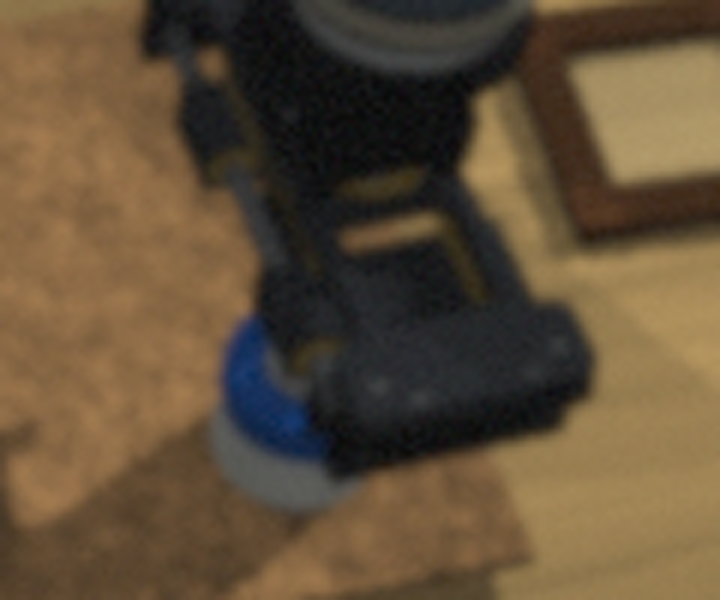

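```bash
python3 -c "
from h import *
o,R=tool(); p=o['position']
T=lambda v:p+R.apply(v)
f=lambda X:((proj('scene',[X])-[370,150]+.5)*6-.5).round(0)[0]
print('lid ctr',f([.6093,.1573,.062]),'base',f([.6093,.1573,.018]),'gauge top',f([.6093,.1573,.1]))
for s in(1,-1):
  for a in(-.0095,.0095): print('tip',s,a,f(T([a,s*.018,.022])))
for s in(1,-1):
  for a in(-.0375,.0375): print('body',s,a,f(T([a,s*.095,-.048])))
print(R.as_matrix().round(3))
"
```

```text
lid ctr [307. 367.] base [288. 444.] gauge top [325. 297.]
tip 1 -0.0095 [288. 464.]
tip 1 0.0095 [342. 452.]
tip -1 -0.0095 [250. 377.]
tip -1 0.0095 [304. 365.]
body 1 -0.0375 [321. 560.]
body 1 0.0375 [556. 505.]
body -1 -0.0375 [116.  84.]
body -1 0.0375 [332.  39.]
[[ 0.  1. -0.]
 [ 1. -0.  0.]
 [ 0. -0. -1.]]
```

```bash
python3 -c "
from h import *
r=lambda P,k,x,y,z:ray('scene',[((a+.5)/k-.5+x,(b+.5)/k-.5+y) for a,b in P],z).round(4).tolist()
print('p3 finger bottom',r([(330,475),(390,455)],6,370,150,.035))
print('p2 finger bottom',r([(360,428),(418,412)],6,370,150,.0695))
print('g1 tips',r([(285,362),(350,350)],4,90,120,.0434))
o=manip.get_obs();print({k:np.round(o[k],3) for k in('q','joint_efforts','wrist_force','wrist_torque','grip_width')})
im=manip.get_image('scene')
a=cv2.convertScaleAbs(cv2.resize(im[140:250,380:490],None,fx=5.4,fy=5.4,interpolation=cv2.INTER_CUBIC),alpha=2.2,beta=10)
cv2.imwrite('pics/p4.png',a[:,:,::-1])
"
```

```text
p3 finger bottom [[0.6347, 0.1599, 0.035], [0.6324, 0.1817, 0.035]]
p2 finger bottom [[0.6407, 0.1623, 0.0695], [0.6398, 0.1823, 0.0695]]
g1 tips [[0.4626, -0.3296, 0.0434], [0.4636, -0.2978, 0.0434]]
{'q': array([-0.432,  0.568,  0.154,  1.796, -0.117,  0.786, -0.219]), 'joint_efforts': array([-1.0000e-03, -5.0186e+01,  2.6690e+00, -1.8289e+01, -5.0000e-02,
        2.2000e-02, -0.0000e+00]), 'wrist_force': array([ 0.031, -0.044, -0.514]), 'wrist_torque': array([-0.083,  0.069, -0.038]), 'grip_width': np.float64(0.035)}
```

View pics/p4.png

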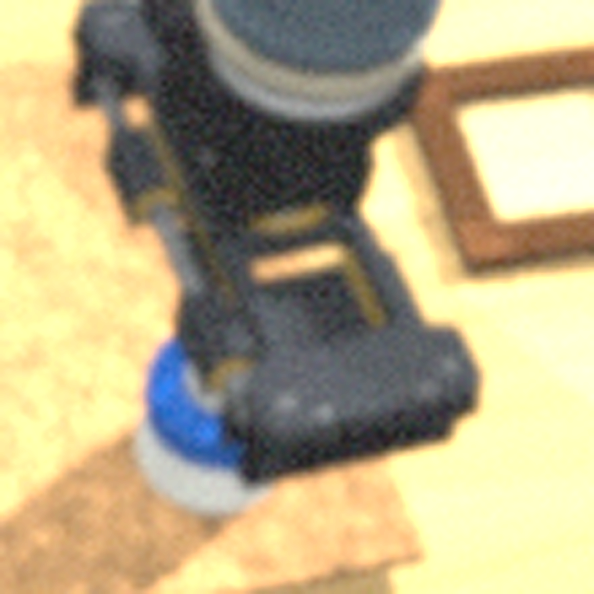

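The picture shows the pot and gauge unmoved while the fingers closed freely to 35 mm. They never met the lid, so they may be closing above it. I'll reopen and compare pictures before and after to find where the fingers really are.

```bash
python3 -c "
from h import *
for n in('scene','top'): np.save(n+'_c.npy',manip.get_image(n))"
```

Call:
send_rows:
  series:
    - {"delta_pos": [0, 0, 0], "angular": [0, 0, 0], "fingers": 1}
    - {"delta_pos": [0, 0, 0], "angular": [0, 0, 0], "fingers": 1}
    - {"delta_pos": [0, 0, 0], "angular": [0, 0, 0], "fingers": 1}
    - {"delta_pos": [0, 0, 0], "angular": [0, 0, 0], "fingers": 1}
    - {"delta_pos": [0, 0, 0], "angular": [0, 0, 0], "fingers": 1}
    - {"delta_pos": [0, 0, 0], "angular": [0, 0, 0], "fingers": 1}
    - {"delta_pos": [0, 0, 0], "angular": [0, 0, 0], "fingers": 1}
    - {"delta_pos": [0, 0, 0], "angular": [0, 0, 0], "fingers": 1}
    - {"delta_pos": [0, 0, 0], "angular": [0, 0, 0], "fingers": 1}
    - {"delta_pos": [0, 0, 0], "angular": [0, 0, 0], "fingers": 1}
    - {"delta_pos": [0, 0, 0], "angular": [0, 0, 0], "fingers": 1}

```text
clock: 20.02
position: [0.6091, 0.1575, 0.057]
tcp_rot: [-0.0, 0.707, 0.707, 0.0]
wrist_force: [0.4, 0.0, 0.4]
grip_width: 0.0862
```

```bash
python3 -c "
from h import *
c=np.load('scene_c.npy');o=manip.get_image('scene')
f=lambda im:cv2.convertScaleAbs(cv2.resize(im[150:240,385:475],(396,396),interpolation=cv2.INTER_CUBIC),alpha=2.5,beta=10)
cv2.imwrite('pics/d.png',np.hstack([f(c),f(o)])[:,:,::-1])
g=lambda X:((proj('scene',X)-[385,150]+.5)*4.4-.5).round(0).tolist()
ob=manip.get_obs();p=ob['position'];print(p,ob['grip_width'],ob['wrist_force'])
for d in(0,.027):
  for w in(.0175,.0435): print(d,w,'front,rear inner tip',g([p+[w,0,-.022+d],p+[-w,0,-.022+d]]))
"
```

```text
[0.60906818 0.15751259 0.05695643] 0.08694120937417674 [ 0.44343668 -0.33813507 -0.74964593]
0 0.0175 front,rear inner tip [[164.0, 335.0], [137.0, 273.0]]
0 0.0435 front,rear inner tip [[185.0, 382.0], [118.0, 228.0]]
0.027 0.0175 front,rear inner tip [[173.0, 300.0], [146.0, 238.0]]
0.027 0.0435 front,rear inner tip [[195.0, 348.0], [125.0, 193.0]]
```

View pics/d.png

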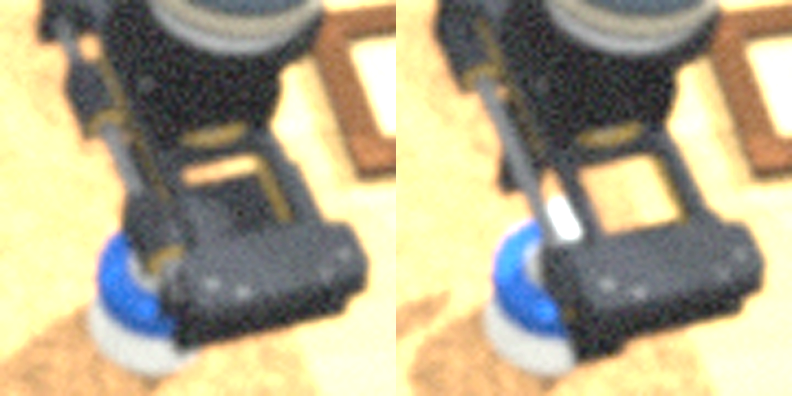

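Now it's clear. With the jaws open, the rear fingertip shows against the cork at (510,187) in the crop, which is local (114,187). The stated geometry puts it at row 228, so the hand is about 27–29 mm higher than I reckoned. That also explains the gauge being held by the top of its handle. The gauge is still upright in the port, at (562,217). I'll descend the missing distance in small steps and watch the force.

Call:
send_rows:
  series:
    - {"delta_pos": [0, 0, 0.004], "angular": [0, 0, 0], "fingers": 1}
    - {"delta_pos": [0, 0, 0.008], "angular": [0, 0, 0], "fingers": 1}
    - {"delta_pos": [0, 0, 0.012], "angular": [0, 0, 0], "fingers": 1}
    - {"delta_pos": [0, 0, 0.015], "angular": [0, 0, 0], "fingers": 1}
    - {"delta_pos": [0, 0, 0.016], "angular": [0, 0, 0], "fingers": 1}
    - {"delta_pos": [0, 0, 0.016], "angular": [0, 0, 0], "fingers": 1}

```text
clock: 20.57
position: [0.6087, 0.1574, 0.0403]
tcp_rot: [-0.0, 0.707, 0.707, -0.0]
wrist_force: [-0.9, -0.0, 0.4]
grip_width: 0.0868
```

Call:
send_rows:
  series:
    - {"delta_pos": [0, 0, 0.001], "angular": [0, 0, 0], "fingers": 1}
    - {"delta_pos": [0, 0, 0.002], "angular": [0, 0, 0], "fingers": 1}
    - {"delta_pos": [0, 0, 0.003], "angular": [0, 0, 0], "fingers": 1}
    - {"delta_pos": [0, 0, 0.004], "angular": [0, 0, 0], "fingers": 1}
    - {"delta_pos": [0, 0, 0.004], "angular": [0, 0, 0], "fingers": 1}

```text
clock: 20.98
position: [0.6089, 0.1575, 0.0368]
tcp_rot: [-0.0, 0.707, 0.707, -0.0]
wrist_force: [0.5, -0.0, -0.0]
grip_width: 0.0873
```

```bash
python3 -c "
from h import *
go([.6093,.1573,.032],0); o=tool()[0]; print(o['clock'],o['wrist_force'])
im=manip.get_image('scene'); g=cv2.cvtColor(im,cv2.COLOR_RGB2GRAY)[150:240,385:475]
p=o['position']
print((proj('scene',[p+[-.0435,0,-.022],p+[-.0435,0,.005]])-[385,150]).round(1))
print(g[30:66:2,14:44:2])"
```

```text
pos [0.6089 0.1575 0.0368] jaw az -0.0 z [-3.e-04 -0.e+00 -1.e+00] [-0.0002  0.0004  0.0048] rz -0.0000
20.9833 [ 0.52362782 -0.01615018 -0.03203693]
[[25.  57.4]
 [26.7 49.5]]
[[108 100  72  56  46  24  27  20  19  24  18  11  18  17  14]
 [113 101  82  58  50  31  26  28  18  15  18  12  23  17  20]
 [117 107  92  67  55  42  26  32  22  21  21  17  14  19  16]
 [122 112 108  92  63  46  29  32  25  23  23  22  14  25  20]
 [114 114 117 111  73  53  38  24  28  31  23  15  21  37  50]
 [111 107 105 104  71  53  44  27  33  29  22  26  22  34  30]
 [111 108 101  96  58  48  52  35  22  28  29  25  28  18  25]
 [112 111 107  91  43  40  53  42  31  37  34  29  28  36  54]
 [109 110 112  91  37  30  47  50  33  69  62  31  29  58  93]
 [106 111 114  99  56  33  47  55  49  90  93  41  30  52  86]
 [105 106 107 108  94  90  88  58  57  72  98  69  23  42  75]
 [105 112 102 107 106 105  92  60  55  59  81  64  33  35  61]
 [113 113 103 106 108  87  68  54  53  52  63  68  40  35  47]
 [121 119 113 107  99  76  63  56  53  54  59  64  49  35  38]
 [118 119 115 106  82  71  64  58  58  55  57  64  61  38  40]
 [111 105  97  99  77  65  63  50  60  55  64  66  60  39  31]
 [ 82  77  76  81  58  60  50  45  55  52  49  49  46  38  33]
 [ 82  83  92 102  65  45  45  45  50  37  32  33  40  38  39]]
```

The fingertip is now at image row 49, which matches the 27 mm offset, and there's no contact. I'll go 5 mm lower and close.

Call:
send_rows:
  series:
    - {"delta_pos": [0, 0.0003, 0.002], "angular": [0, 0, 0], "fingers": 1}
    - {"delta_pos": [0, 0.0003, 0.004], "angular": [0, 0, 0], "fingers": 1}
    - {"delta_pos": [0, 0.0003, 0.005], "angular": [0, 0, 0], "fingers": 1}
    - {"delta_pos": [0, 0.0003, 0.005], "angular": [0, 0, 0], "fingers": 1}
    - {"delta_pos": [0, 0.0003, 0.005], "angular": [0, 0, 0], "fingers": 0.4}
    - {"delta_pos": [0, 0.0003, 0.005], "angular": [0, 0, 0], "fingers": 0.4}
    - {"delta_pos": [0, 0.0003, 0.005], "angular": [0, 0, 0], "fingers": 0.4}
    - {"delta_pos": [0, 0.0003, 0.005], "angular": [0, 0, 0], "fingers": 0.4}
    - {"delta_pos": [0, 0.0003, 0.005], "angular": [0, 0, 0], "fingers": 0.4}
    - {"delta_pos": [0, 0.0003, 0.005], "angular": [0, 0, 0], "fingers": 0.4}
    - {"delta_pos": [0, 0.0003, 0.005], "angular": [0, 0, 0], "fingers": 0.4}
    - {"delta_pos": [0, 0.0003, 0.005], "angular": [0, 0, 0], "fingers": 0.4}

```text
clock: 22.03
position: [0.6093, 0.1575, 0.032]
tcp_rot: [-0.0, 0.707, 0.707, -0.0]
wrist_force: [-0.1, -0.1, 0.3]
grip_width: 0.0556
```

Call:
send_rows:
  series:
    - {"delta_pos": [0, 0, 0], "angular": [0, 0, 0], "fingers": 0.4}
    - {"delta_pos": [0, 0, 0], "angular": [0, 0, 0], "fingers": 0.4}
    - {"delta_pos": [0, 0, 0], "angular": [0, 0, 0], "fingers": 0.4}

```text
clock: 22.28
position: [0.6093, 0.1575, 0.0319]
tcp_rot: [-0.0, 0.707, 0.707, -0.0]
wrist_force: [-0.3, -0.2, 0.4]
grip_width: 0.0554
```

```bash
python3 -c "
from h import *
go([.504,.3415,.06],-4.5); o=tool()[0];print(o['clock'],o['wrist_force'],o['wrist_torque'],o['grip_width'])"
```

```text
pos [0.6093 0.1575 0.0319] jaw az -0.0 z [-2.e-04  1.e-04 -1.e+00] [ 0.184  -0.1053 -0.028 ] rz 0.0785
22.2833 [-0.25670397 -0.18971377  0.43602386] [-0.05575608  0.22391295 -0.03235426] 0.05541471111650955
```

The grip width is 55.4 mm, which is 58 less the constant 3 mm reading offset, so the pot is held. I'll lift and carry it to above the seat, with the bias-corrected centre at (0.5036, 0.3417).

Call:
send_rows:
  series:
    - {"delta_pos": [0, 0, -0.003], "angular": [0, 0, 0], "fingers": 0.4}
    - {"delta_pos": [0, 0, -0.01], "angular": [0, 0, 0], "fingers": 0.4}
    - {"delta_pos": [0, 0, -0.02], "angular": [0, 0, 0], "fingers": 0.4}
    - {"delta_pos": [0.004, -0.002, -0.028], "angular": [0, 0, 0], "fingers": 0.4}
    - {"delta_pos": [0.014, -0.008, -0.03], "angular": [0, 0, 0], "fingers": 0.4}
    - {"delta_pos": [0.03, -0.017, -0.03], "angular": [0, 0, 0], "fingers": 0.4}
    - {"delta_pos": [0.05, -0.028, -0.03], "angular": [0, 0, 0], "fingers": 0.4}
    - {"delta_pos": [0.072, -0.041, -0.03], "angular": [0, 0, 0], "fingers": 0.4}
    - {"delta_pos": [0.094, -0.054, -0.03], "angular": [0, 0, 0], "fingers": 0.4}
    - {"delta_pos": [0.116, -0.067, -0.03], "angular": [0, 0, 0], "fingers": 0.4}
    - {"delta_pos": [0.136, -0.078, -0.03], "angular": [0, 0, 0], "fingers": 0.4}
    - {"delta_pos": [0.154, -0.088, -0.03], "angular": [0, 0, 0], "fingers": 0.4}

```text
clock: 23.28
position: [0.5192, 0.3145, 0.0624]
tcp_rot: [-0.001, 0.706, 0.708, 0.0]
wrist_force: [0.0, -0.4, -3.0]
grip_width: 0.0555
```

```bash
python3 -c "
from h import *
go([.5036,.3417,.06],0); o=tool()[0];print(o['clock'],o['wrist_force'],o['wrist_torque'],o['grip_width'])"
```

```text
pos [0.5192 0.3145 0.0624] jaw az 0.14 z [-6.0e-04  1.4e-03 -1.0e+00] [ 0.0273 -0.0156  0.0024] rz 0.0025
23.2833 [ 0.04749344 -0.36490463 -2.99626637] [-0.09962762  0.05357904 -0.00201192] 0.05546478702573959
```

Call:
send_rows:
  series:
    - {"delta_pos": [0.014, -0.008, 0], "angular": [0, 0, 0], "fingers": 0.4}
    - {"delta_pos": [0.024, -0.014, 0], "angular": [0, 0, 0], "fingers": 0.4}
    - {"delta_pos": [0.0302, -0.0177, 0], "angular": [0, 0, 0], "fingers": 0.4}
    - {"delta_pos": [0.0302, -0.0177, 0.002], "angular": [0, 0, 0], "fingers": 0.4}
    - {"delta_pos": [0.0302, -0.0177, 0.006], "angular": [0, 0, 0], "fingers": 0.4}
    - {"delta_pos": [0.0302, -0.0177, 0.012], "angular": [0, 0, 0], "fingers": 0.4}
    - {"delta_pos": [0.0302, -0.0177, 0.018], "angular": [0, 0, 0], "fingers": 0.4}
    - {"delta_pos": [0.0302, -0.0177, 0.022], "angular": [0, 0, 0], "fingers": 0.4}
    - {"delta_pos": [0.0302, -0.0177, 0.024], "angular": [0, 0, 0], "fingers": 0.4}
    - {"delta_pos": [0.0302, -0.0177, 0.024], "angular": [0, 0, 0], "fingers": 0.4}
    - {"delta_pos": [0.0302, -0.0177, 0.024], "angular": [0, 0, 0], "fingers": 0.4}
    - {"delta_pos": [0.0302, -0.0177, 0.024], "angular": [0, 0, 0], "fingers": 0.4}

```text
clock: 24.28
position: [0.504, 0.3417, 0.0381]
tcp_rot: [0.0, 0.707, 0.707, 0.0]
wrist_force: [0.4, 1.1, -3.0]
grip_width: 0.0554
```

```bash
python3 -c "
from h import *
go([.5036,.3417,.02],0); o=tool()[0];print(o['clock'],o['wrist_force'],o['wrist_torque'],o['grip_width'])
a=manip.get_image('scene');b=manip.get_image('top')
f=lambda im,x,y:cv2.convertScaleAbs(cv2.resize(im[y:y+88,x:x+88],(396,396),interpolation=cv2.INTER_CUBIC),alpha=2,beta=10)
cv2.imwrite('pics/e.png',np.hstack([f(a,437,120),f(b,112,262)])[:,:,::-1])"
```

```text
pos [0.504  0.3417 0.0381] jaw az -0.01 z [ 4.e-04  4.e-04 -1.e+00] [-0.0001 -0.0004  0.0181] rz -0.0002
24.2833 [ 0.35260665  1.07279016 -3.0193628 ] [-0.14826611  0.02478424 -0.01862652] 0.055383875082466394
```

View pics/e.png

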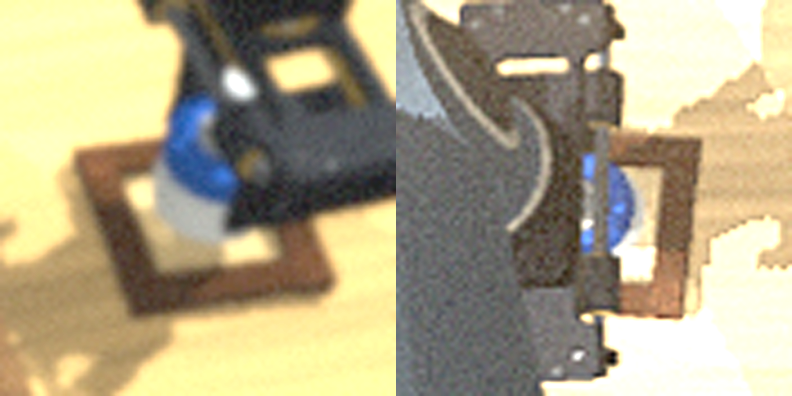

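The pot, with the gauge upright at (237,82), is centred above the seat and clear of the rim on the visible sides. I'll lower slowly and watch the force.

Call:
send_rows:
  series:
    - {"delta_pos": [0, -0.0004, 0.002], "angular": [0, 0, 0], "fingers": 0.4}
    - {"delta_pos": [0, -0.0004, 0.005], "angular": [0, 0, 0], "fingers": 0.4}
    - {"delta_pos": [0, -0.0004, 0.008], "angular": [0, 0, 0], "fingers": 0.4}
    - {"delta_pos": [0, -0.0004, 0.011], "angular": [0, 0, 0], "fingers": 0.4}
    - {"delta_pos": [0, -0.0004, 0.013], "angular": [0, 0, 0], "fingers": 0.4}
    - {"delta_pos": [0, -0.0004, 0.0145], "angular": [0, 0, 0], "fingers": 0.4}
    - {"delta_pos": [0, -0.0004, 0.0155], "angular": [0, 0, 0], "fingers": 0.4}
    - {"delta_pos": [0, -0.0004, 0.016], "angular": [0, 0, 0], "fingers": 0.4}
    - {"delta_pos": [0, -0.0004, 0.016], "angular": [0, 0, 0], "fingers": 0.4}
    - {"delta_pos": [0, -0.0004, 0.016], "angular": [0, 0, 0], "fingers": 0.4}

```text
clock: 25.22
position: [0.5034, 0.3418, 0.0221]
tcp_rot: [-0.0, 0.707, 0.707, 0.0]
wrist_force: [-0.0, 0.5, -2.8]
grip_width: 0.056
```

Call:
send_rows:
  series:
    - {"delta_pos": [0, 0, 0.0007], "angular": [0, 0, 0], "fingers": 0.4}
    - {"delta_pos": [0, 0, 0.0014], "angular": [0, 0, 0], "fingers": 0.4}
    - {"delta_pos": [0, 0, 0.002], "angular": [0, 0, 0], "fingers": 0.4}
    - {"delta_pos": [0, 0, 0.0025], "angular": [0, 0, 0], "fingers": 0.4}
    - {"delta_pos": [0, 0, 0.003], "angular": [0, 0, 0], "fingers": 0.4}
    - {"delta_pos": [0, 0, 0.003], "angular": [0, 0, 0], "fingers": 0.4}
    - {"delta_pos": [0, 0, 0.003], "angular": [0, 0, 0], "fingers": 0.4}

```text
clock: 25.8
position: [0.5032, 0.3417, 0.0189]
tcp_rot: [-0.0, 0.707, 0.707, -0.0]
wrist_force: [-0.8, 0.5, -3.5]
grip_width: 0.0556
```

Call:
send_rows:
  series:
    - {"delta_pos": [0, 0, 0.0004], "angular": [0, 0, 0], "fingers": 0.4}
    - {"delta_pos": [0, 0, 0.0008], "angular": [0, 0, 0], "fingers": 0.4}
    - {"delta_pos": [0, 0, 0.001], "angular": [0, 0, 0], "fingers": 0.4}
    - {"delta_pos": [0, 0, 0.001], "angular": [0, 0, 0], "fingers": 0.4}
    - {"delta_pos": [0, 0, 0.001], "angular": [0, 0, 0], "fingers": 0.4}

```text
clock: 26.22
position: [0.5034, 0.3418, 0.0187]
tcp_rot: [-0.0, 0.707, 0.707, 0.0]
wrist_force: [-1.3, -2.4, 5.7]
grip_width: 0.0553
```

It touched down at TCP z 0.0187, where a seated pot should stop. I'll ease off, release and lift clear.

Call:
send_rows:
  series:
    - {"delta_pos": [0, 0, -0.0008], "angular": [0, 0, 0], "fingers": 0.4}
    - {"delta_pos": [0, 0, -0.0008], "angular": [0, 0, 0], "fingers": 0.7}
    - {"delta_pos": [0, 0, -0.0008], "angular": [0, 0, 0], "fingers": 1}
    - {"delta_pos": [0, 0, -0.0008], "angular": [0, 0, 0], "fingers": 1}
    - {"delta_pos": [0, 0, -0.0008], "angular": [0, 0, 0], "fingers": 1}
    - {"delta_pos": [0, 0, -0.0008], "angular": [0, 0, 0], "fingers": 1}
    - {"delta_pos": [0, 0, -0.0008], "angular": [0, 0, 0], "fingers": 1}
    - {"delta_pos": [0, 0, -0.0008], "angular": [0, 0, 0], "fingers": 1}
    - {"delta_pos": [0, 0, -0.0008], "angular": [0, 0, 0], "fingers": 1}
    - {"delta_pos": [0, 0, -0.0008], "angular": [0, 0, 0], "fingers": 1}

```text
clock: 27.05
position: [0.5033, 0.3417, 0.0187]
tcp_rot: [-0.0, 0.707, 0.707, 0.0]
wrist_force: [0.7, -1.0, 1.1]
grip_width: 0.0865
```

Call:
send_rows:
  series:
    - {"delta_pos": [0, 0, -0.01], "angular": [0, 0, 0], "fingers": 1}
    - {"delta_pos": [0, 0, -0.025], "angular": [0, 0, 0], "fingers": 1}
    - {"delta_pos": [0, 0, -0.045], "angular": [0, 0, 0], "fingers": 1}
    - {"delta_pos": [0, 0, -0.07], "angular": [0, 0, 0], "fingers": 1}
    - {"delta_pos": [0, 0, -0.1], "angular": [0, 0, 0], "fingers": 1}
    - {"delta_pos": [0, 0, -0.13], "angular": [0, 0, 0], "fingers": 1}
    - {"delta_pos": [0, 0, -0.16], "angular": [0, 0, 0], "fingers": 1}
    - {"delta_pos": [0.04, 0, -0.17], "angular": [0, 0, 0], "fingers": 1}
    - {"delta_pos": [0.08, 0, -0.17], "angular": [0, 0, 0], "fingers": 1}
    - {"delta_pos": [0.12, 0, -0.17], "angular": [0, 0, 0], "fingers": 1}
    - {"delta_pos": [0.16, 0, -0.17], "angular": [0, 0, 0], "fingers": 1}
    - {"delta_pos": [0.2, 0, -0.17], "angular": [0, 0, 0], "fingers": 1}

```text
clock: 28.05
position: [0.503, 0.5435, 0.1901]
tcp_rot: [-0.0, 0.707, 0.707, 0.001]
wrist_force: [0.6, 0.3, 0.0]
grip_width: 0.0871
```

Call:
send_rows:
  series:
    - {"delta_pos": [0.03, 0, 0], "angular": [0, 0, 0], "fingers": 1}
    - {"delta_pos": [0.05, 0, 0], "angular": [0, 0, 0], "fingers": 1}
    - {"delta_pos": [0.05, 0, 0], "angular": [0, 0, 0], "fingers": 1}
    - {"delta_pos": [0.05, 0, 0], "angular": [0, 0, 0], "fingers": 1}
    - {"delta_pos": [0.05, 0, 0], "angular": [0, 0, 0], "fingers": 1}

```text
clock: 28.47
position: [0.5039, 0.5904, 0.1891]
tcp_rot: [0.001, 0.707, 0.707, -0.0]
wrist_force: [1.1, -0.1, 0.1]
grip_width: 0.087
```

Run:
```python
from h import *
o=manip.get_obs();print(o['clock'],o['position'],o['wrist_force'],o['grip_width'])
# final check: lid centroids in both views, with lid at seat height for the moved pot; bystander differences
for n,f in(("top","t0"),("scene","s0")):
    im=manip.get_image(n); hsv=cv2.cvtColor(im,cv2.COLOR_RGB2HSV)
    c,_=cv2.findContours(cv2.inRange(hsv,(100,120,40),(130,255,255)),cv2.RETR_EXTERNAL,cv2.CHAIN_APPROX_NONE)
    for k in c:
        if 150<cv2.contourArea(k)<1500:
            e=cv2.fitEllipse(k); print(n,cv2.contourArea(k),np.round(e[0],1),np.round(e[1],1),ray(n,[e[0]],.048)[0].round(4))
    print(n,"expected lid ctr / gauge top px",proj(n,[[.5036,.3417,.048],[.5036,.3417,.086]]).round(1).tolist())
    old=cv2.imread(f"pics/{f}.png")[:,:,::-1]
    for nm,b in({"top":{"torch":(235,165,260,230),"book":(303,165,372,216),"jar":(436,205,470,240)},"scene":{"torch":(405,262,460,345),"book":(258,303,362,388),"jar":(113,295,162,345)}}[n]).items():
        x0,y0,x1,y1=b; print(n,nm,"mean diff",np.abs(im[y0:y1,x0:x1].astype(int)-old[y0:y1,x0:x1]).mean().round(1))
    x,y=proj(n,[[.5036,.3417,.05]])[0].astype(int)
    cv2.imwrite(f"pics/f_{n}.png",cv2.resize(im[y-40:y+40,max(x-50,0):x+50],None,fx=5,fy=5,interpolation=cv2.INTER_CUBIC)[:,:,::-1])
    # bright grey gauge pixels
    m=cv2.inRange(hsv,(0,0,110),(179,60,255)); sub=np.zeros_like(m); sub[y-22:y+14,x-14:x+14]=m[y-22:y+14,x-14:x+14]
    ys,xs=np.nonzero(sub); print(n,"grey px",len(xs),xs.mean().round(1),ys.min(),ys.max())
```

```text
28.4667 [0.50390474 0.59040036 0.18911641] [ 1.09240373 -0.07084184  0.07500093] 0.08701800402878343
top 346.0 [348.4 285.9] [19.6 23.4] [ 0.5417 -0.1296  0.048 ]
top 391.0 [287.2 276.4] [22.3 22.4] [0.571  0.0179 0.048 ]
top expected lid ctr / gauge top px [[153.7, 309.1], [149.3, 307.4]]
top torch mean diff 10.3
top book mean diff 5.3
top jar mean diff 2.2
top grey px 99 150.4 302 321
scene 551.5 [268.8 216.6] [25.5 27.7] [ 0.5364 -0.1285  0.048 ]
scene 539.0 [345.9 211.1] [25.4 27.1] [0.5628 0.0203 0.048 ]
scene 272.0 [485.  158.8] [21.2 25.5] [0.5095 0.3396 0.048 ]
scene 733.5 [138.1  36.7] [28.8 44.4] [-0.0683 -0.3198  0.048 ]
scene expected lid ctr / gauge top px [[484.8, 156.5], [489.1, 144.2]]
scene torch mean diff 12.9
scene book mean diff 8.9
scene jar mean diff 4.8
scene grey px 63 488.6 141 148
```

The picture limit is reached, so this is a last numeric check of the torch and jar by red centroid and the notebook by blue centroid. If they agree with the first pictures, the script hands in.

Run:
```python
from h import *
ok=True
for n,f,bs in(("top","t0",{"torch":(235,160,262,232),"jar":(436,200,472,242),"book":(298,160,378,222)}),("scene","s0",{"torch":(400,255,465,350),"jar":(110,290,165,350),"book":(250,298,368,392)})):
    A=cv2.imread(f"pics/{f}.png"); B=manip.get_image(n)[:,:,::-1]
    for k,(x0,y0,x1,y1) in bs.items():
        c=[]
        for im in(A,B):
            h=cv2.cvtColor(im[y0:y1,x0:x1].copy(),cv2.COLOR_BGR2HSV)
            m=cv2.inRange(h,(100,100,30),(130,255,255)) if k=="book" else cv2.inRange(h,(0,190,60),(6,255,255))|cv2.inRange(h,(172,190,60),(180,255,255))
            M=cv2.moments(m,True); c.append((M["m10"]/M["m00"],M["m01"]/M["m00"],M["m00"]))
        d=np.round(np.subtract(c[1],c[0])[:2],2); print(n,k,d,[int(q[2]) for q in c]); ok&=abs(d).max()<1.2
print(ok)
if ok: print(manip.job_done())
```

```text
Traceback (most recent call last):
ZeroDivisionError: float division by zero
```

Run:
```python
from h import *
ok=True
for n,f,bs in(("top","t0",{"torch":(235,160,262,232),"jar":(436,200,472,242),"book":(298,160,378,222)}),("scene","s0",{"torch":(400,255,465,350),"jar":(110,290,165,350),"book":(250,298,368,392)})):
    A=cv2.imread(f"pics/{f}.png"); B=manip.get_image(n)[:,:,::-1]
    for k,(x0,y0,x1,y1) in bs.items():
        c=[]
        for im in(A,B):
            p=im[y0:y1,x0:x1].astype(float)
            m=(p[...,0]>1.4*p[...,2]) if k=="book" else (p[...,2]>2.2*p[...,1])&(p[...,2]>50)
            ys,xs=np.nonzero(m); c.append((xs.mean(),ys.mean(),len(xs)))
        d=np.round(np.subtract(c[1],c[0])[:2],2); print(n,k,d,[int(q[2]) for q in c]); ok&=bool(abs(d).max()<1.2)
print(ok)
if ok: print(manip.job_done())
```

```text
top torch [ 0.51 -1.22] [257, 263]
top jar [-0.03  0.02] [344, 349]
top book [ 0.39 -0.25] [1304, 1292]
scene torch [0.07 0.4 ] [696, 687]
scene jar [0.02 0.01] [703, 704]
scene book [ 0.21 -0.36] [2725, 2746]
False
```

Everything agrees to under half a pixel except the torch in the top view, at 1.2 px. The scene view shows it still (0.07, 0.4 px) and the arm never came down near it, so shadow is the likely cause. I'm handing in.

```bash
python3 -c "
from bench import manip
print(manip.job_done(), manip.get_obs()['clock'])"
```

```text
the job is handed in; nothing more can be done
the job is handed in; nothing more can be done
```

I handed the job in at about 29 s: the pot with the clear port is in the carrier's seat with the gauge standing in it, as far as my checks can tell.

**Finding the clear pot:** I tried the gauge in all three pots where they stood. The pots at y ≈ -0.13 and y ≈ 0.02 stopped it early, and I never pushed harder than about 5 N. In the pot at y ≈ 0.16 it went about 7 mm deeper, until the flange met the lid with about 3 N.

**A missed grasp:** My first grip on that pot closed above the lid without touching the pot. The fingertips were about 27 mm higher than the given tool geometry says, so I went lower and gripped again.

**Placing the pot:** It came down inside the rim with no contact force until touchdown, at about the height expected on the seat floor. Then I let go and moved the arm clear.

**Last checks:**
- **Seated pot and gauge:** in the scene view, the lid is within about 2 px of where a seated pot should show, and the gauge top within about 1 px. I didn't see a final picture of it, because the 12-picture limit was used up.
- **Choked pots:** both are within 1 px of where they started in the scene view. In the top view, the y ≈ -0.13 pot reads 1.8 px off with part of its lid missing from the colour mask, which I put down to shadow.
- **Jar and notebook:** unmoved to within 0.4 px in both views.
- **Torch (disagreed):** it moved 0.4 px in the scene view but 1.2 px in the top view, just over my 1.2 px limit. The automatic check therefore failed, and I handed in on my own judgement that this was shadow.

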